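# Pack four eye plates flat in the flapped kit tray

## Robot

A 6-joint arm with a two-finger parallel gripper is mounted at the origin on the work surface; the furniture and walls round the work are solid. World frame = base frame: x ahead of the robot, y to its left, z up, the work surface at z = 0. Lengths are in m, angles in rad, forces in N, time in s.
With the tool pointing down it reaches from about 0.35 to 0.85 m from the base axis. Payload 8.1 kg.
Tool frame: the origin (TCP) lies at the very end of the fingers, on their centre line; the grasp point (between the pads) lies 19 mm behind it (env.hold_point_z is the distance from the TCP to the grasp point, in m); z points along the fingers, y is the line along which they close (so a half turn about z gives the same grasp; the last joint's range is limited). The gripper opens to 85 mm and grips with 20 to 120 N. Pads are 22 mm wide; open, the fingers measure 114 mm over their backs; the gripper's body (76 mm by 85 mm) begins 54 mm behind the grasp point. The pads swing forward as they close: fully open they stand 13 mm farther back than shut.
Start: joints at [-1.218, 0.13, 1.488, -0, 1.523, -0.085], TCP at [0.254, -0.543, 0.204] pointing down, gripper open.
Joint ranges: [-2.96, 2.96], [-0.89, 2.26], [0.02, 2.5], [-1.34, 4.48], [0, 2.73], [-2.66, 2.66]. Speed limits (rad/s): [2.39, 2.39, 2.79, 3.14, 3.14, 3.14].

## Interface

Orientations are given as a rotation vector (axis times angle).
In Python, from rig import readout, viewer, sign_off, env gives the robot as it stands.
- The arm moves only by the shell command python3 -m pendant 'ROWS'. ROWS is a JSON object of lists of equal length, an entry for each row: "xyz": the shift along the tool's x, y, z in cm, a list of three; "dr": the turn, a rotation vector about the tool's x, y, z in degrees, a list of three; "fingers": the finger opening in cm, from 0 to 8.54. In form: {"xyz": [[x, y, z], ...], "dr": [[ax, ay, az], ...], "fingers": [fingers, ...]}. A call has exactly 8 rows; each row shifts and turns the commanded pose from where the row before left it, along the tool's axes as they then stand; what a row does not reach is not made up. A row lasts 1/10 s, in which the tool goes at most 50 mm and 8.59 degrees, less where a joint would pass 70% of its speed; a pose out of reach is approached as far as the arm can. A call with a gripper value outside its range is refused whole. The fingers move at their own pace and stop on an object; the grip force is fixed at half the most. Time passes only in rows, so rows that do not move let the fingers close, or fill a call up. It gives the time, the measured TCP pose, the force, the opening and the grip force at its end, in the units of the state.
- readout.read_state(): the state, without advancing time (a new reading comes with each control period).
- viewer.grab_frame(name): name is "scene" or "top" or "wrist"; returns the picture (420x560x3 uint8, blue, green, red); there is no depth.
- viewer.camera_info(name): a dict with "vfov" (degrees; the focal length in pixels is half the picture's height over the tangent of half this angle, whatever the lens; pixels are square), "cx", "cy" (the principal point, pixels), "rvec" (rotation vector, rad) and "tvec" (3), from world to camera coordinates, as OpenCV has them. Camera axes: x right, y down, z forward; pixel columns grow to the right and rows downward; lengths in m; the calibration is good to about 2 mm. A picture is of the moment at which its call begins: read the wrist's pose just before it. camera_info takes no time and is no camera call; for the wrist camera it gives the pose at the moment of the call.
- sign_off(): hands the job in; it is judged then, once.
The state is a dict: "time": time; "qpos": joint angles; "qd": joint speeds; "joint_efforts": joint torques, N m; "tool_pos": TCP position; "orientation": TCP orientation; "ft_force": force on the tool from outside, world axes, zero at the start; "wrist_torque": the same for the moment, N m; "opening": finger opening in m; "grasp_force": force on a finger pad.
Only numpy, scipy, OpenCV 4.12 (cv2) and the standard library are available. Lean on these libraries where they do the work, as an engineer would, in place of code of your own. Each camera call takes 0.05 s, during which the arm holds its last target. There are 200 camera calls.

## Task

Pack the four metal eye plates of the kit into the cardboard tray so that every one lies flat on the tray's floor, lug up, with none on top of another or on the flap: they only just fill it, and the plates along the flapped side must be slid in under the turned-in flap while there is still room. Leave the bottle, the tub and the tape roll where they stand.

Things in the scene. Friction and masses are not known exactly. Their poses are not given: they have to be found in the camera images.
- tray_floor (a point): Centre of the inner floor of the kit tray, 3 mm above the bench. Inside 170 mm along x by 129 mm along y. The walls rise 17 mm above this floor. Along the whole +y wall a turned-in flap, 3.5 mm thick, hangs 14 mm inward; its underside is 13.5 mm above the floor, so the 8 mm plates pass beneath it. The other three sides have no flap.
- kit_tray: The kit tray: shallow open tray of brown corrugated board, 180 x 139 x 20 mm, walls 5 mm, fixed to the bench, at any yaw; origin at the centre of its underside, axes as at its floor point. The plates are cut to a 40 mm module and together cover 4 by 3 modules, 160 by 120 mm, leaving 10 mm in all along x and 9 mm along y.
- long_corner_lug (a point): Point: the centre of the upright lug, 30 mm above the plate's underside; z up. Bare metal plate 8 mm thick; the lug (10 mm thick, 32 mm wide) is the place to pinch. L-shaped base in these axes: long leg x -50 to 70, y -20 to 20 mm; short leg x -50 to -10, y 20 to 60. The lug stands along x (its 10 mm are along y). 0.15 to 0.24 kg.
- small_corner_lug (a point): Point: the centre of the upright lug, 30 mm above the plate's underside; z up. Bare metal plate 8 mm thick; the lug (10 mm thick, 32 mm wide) is the place to pinch. Equal-legged L base in these axes: one leg x -30 to 50, y -30 to 10 mm; the other x -30 to 10, y 10 to 50. The lug stands along the diagonal (1, -1, 0), its 10 mm along (1, 1, 0). 0.12 to 0.2 kg.
- long_strap_lug (a point): Point: the centre of the upright lug, 30 mm above the plate's underside; z up. Bare metal plate 8 mm thick; the lug (10 mm thick, 32 mm wide) is the place to pinch. Straight base, x -60 to 60, y -20 to 20 mm. The lug stands along x (its 10 mm are along y). 0.12 to 0.2 kg.
- short_strap_lug (a point): Point: the centre of the upright lug, 30 mm above the plate's underside; z up. Bare metal plate 8 mm thick; the lug (10 mm thick, 32 mm wide) is the place to pinch. Straight base, x -40 to 40, y -20 to 20 mm. The lug stands along x (its 10 mm are along y). 0.1 to 0.16 kg.
- long_corner: The long corner plate; origin at its underside, 30 mm below the lug point, same axes. The lug's rounded top is 58 mm above the underside, a 12 mm eye goes through it 42 mm up, it is solid below 36 mm. Fingertips kept 18 mm or more above the underside clear the base, the neighbours and the tray's walls.
- small_corner: The small corner plate; origin at its underside, 30 mm below the lug point, same axes. The lug's rounded top is 58 mm above the underside, a 12 mm eye goes through it 42 mm up, it is solid below 36 mm. Fingertips kept 18 mm or more above the underside clear the base, the neighbours and the tray's walls.
- long_strap: The long strap plate; origin at its underside, 30 mm below the lug point, same axes. The lug's rounded top is 58 mm above the underside, a 12 mm eye goes through it 42 mm up, it is solid below 36 mm. Fingertips kept 18 mm or more above the underside clear the base, the neighbours and the tray's walls.
- short_strap: The short strap plate; origin at its underside, 30 mm below the lug point, same axes. The lug's rounded top is 58 mm above the underside, a 12 mm eye goes through it 42 mm up, it is solid below 36 mm. Fingertips kept 18 mm or more above the underside clear the base, the neighbours and the tray's walls.
- glue_bottle: Bystander: white squeeze bottle with a red nozzle, 60 mm across, 174 mm tall, loose; origin at the centre of its underside.
- tub: Bystander: dark screw-lid tub with a yellow label, 66 mm across, 70 mm tall, loose; origin at the centre of its underside.
- tape: Bystander: roll of clear tape lying flat, 102 mm across, 48 mm tall, loose; origin at the centre of its underside.

How it is judged:
At the end, for the whole second after the job is handed in: All four plates are inside the tray, each flat on its floor (lug point less than 32.5 mm above the inner floor, i.e. raised by less than 2.5 mm; tilted less than 0.03 rad) and at rest (under 10 mm/s) (x of long_corner_lug in the frame of tray_floor between -0.085 and 0.085 m and y of long_corner_lug in the frame of tray_floor between -0.0645 and 0.0645 m and z of each of long_corner_lug, small_corner_lug, long_strap_lug, short_strap_lug in the frame of tray_floor below 0.0325 m and angle between each of long_corner_lug, small_corner_lug, long_strap_lug, short_strap_lug's own z axis and vertical below 0.03 rad and linear speed of each of long_corner, small_corner, long_strap, short_strap below 0.01 m/s and x of small_corner_lug in the frame of tray_floor between -0.085 and 0.085 m and y of small_corner_lug in the frame of tray_floor between -0.0645 and 0.0645 m and x of long_strap_lug in the frame of tray_floor between -0.085 and 0.085 m and y of long_strap_lug in the frame of tray_floor between -0.0645 and 0.0645 m and x of short_strap_lug in the frame of tray_floor between -0.085 and 0.085 m and y of short_strap_lug in the frame of tray_floor between -0.0645 and 0.0645 m); the robot touches nothing.
It fails at once if the squeeze bottle is moved by more than 30 mm (distance of glue_bottle from where it was at the start of the episode above 0.03 m).
It fails at once if the screw-lid tub is moved by more than 30 mm (distance of tub from where it was at the start of the episode above 0.03 m).
It fails at once if the roll of clear tape is moved by more than 30 mm (distance of tape from where it was at the start of the episode above 0.03 m).
It also fails if it takes over 72 s, if anything falls off the work surface, if the arm or the gripper's body presses on something with over 40 N, if the wrist force passes 120 N, or if a joint passes its speed limit or range.

## Working session

There is one attempt and no reset: what is moved stays moved. The work goes in short steps, Python scripts to look and compute and a shell command to move; the robot and the scene stay as the last step left them, time stands still between calls to the robot, and variables do not carry over. Pictures are saved under pics/ and viewed, at most 10 in all, crops included, and the job is handed in when it is done.

```bash
ls; mkdir -p pics; python3 - <<'E'
from rig import readout, viewer, env
import cv2
print(readout.read_state())
for n in ("top","scene"):
    cv2.imwrite(f"pics/{n}0.png",cv2.resize(viewer.grab_frame(n),(800,600))); print(n,viewer.camera_info(n))
print(viewer.camera_info("wrist"))
E
```

```text
pics
{'time': 0.0, 'qpos': array([-1.21838395e+00,  1.31163093e-01,  1.48927332e+00, -3.17781628e-05,
        1.52297331e+00, -8.54168442e-02]), 'qd': array([-1.74975164e-03,  1.16946892e-03, -2.84534007e-04, -6.41569426e-04,
        1.34111199e-04, -6.74334400e-05]), 'joint_efforts': array([-1.54198489e-03, -5.69409478e+01, -5.00548017e+01, -4.09947479e-04,
        1.48748030e-02,  2.11384685e-05]), 'tool_pos': array([ 0.25418077, -0.54285083,  0.20274658]), 'orientation': array([-3.06486023e+00, -6.81872695e-01,  4.29073327e-04]), 'ft_force': array([-0.37436678,  0.48933527, -0.61611152]), 'wrist_torque': array([ 0.00876256, -0.01636623,  0.02698364]), 'grasp_force': 0.0, 'opening': 0.08556489521278403}
top {'vfov': 43.6735057490932, 'cx': 283.1222901339549, 'cy': 211.65908796980483, 'rvec': array([ 2.18853422, -2.13640909,  0.09656079]), 'tvec': array([-3.45662359e-04,  5.52110031e-01,  1.40268273e+00])}
scene {'vfov': 43.591696057097096, 'cx': 276.3571079342335, 'cy': 213.8239177052858, 'rvec': array([ 1.09291738, -2.37101104,  1.00754645]), 'tvec': array([0.37604314, 0.34397784, 0.87458196])}
{'vfov': 71.11862139712838, 'cx': 285.3403545927307, 'cy': 209.83690362397434, 'rvec': array([-2.43577877,  1.54827236,  0.23062034]), 'tvec': array([-0.59918549, -0.03760137,  0.37933232])}
```

View pics/top0.png

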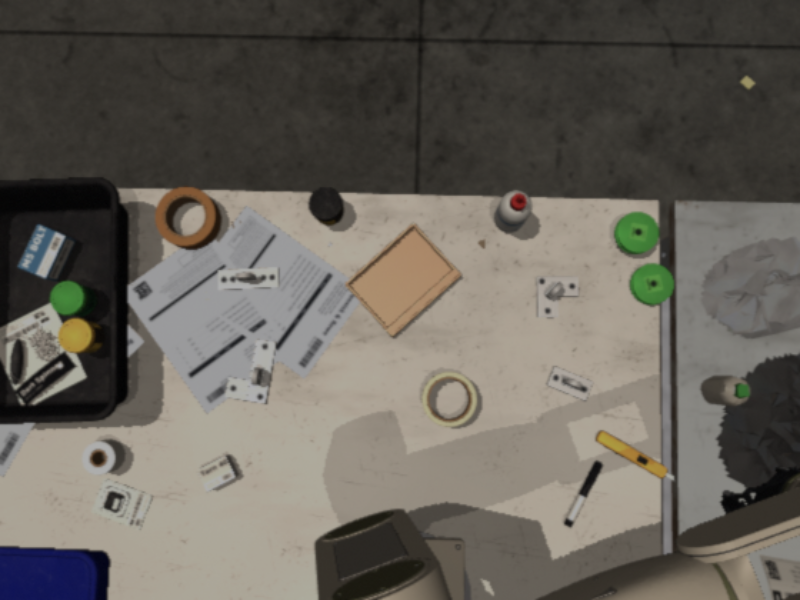

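View pics/scene0.png

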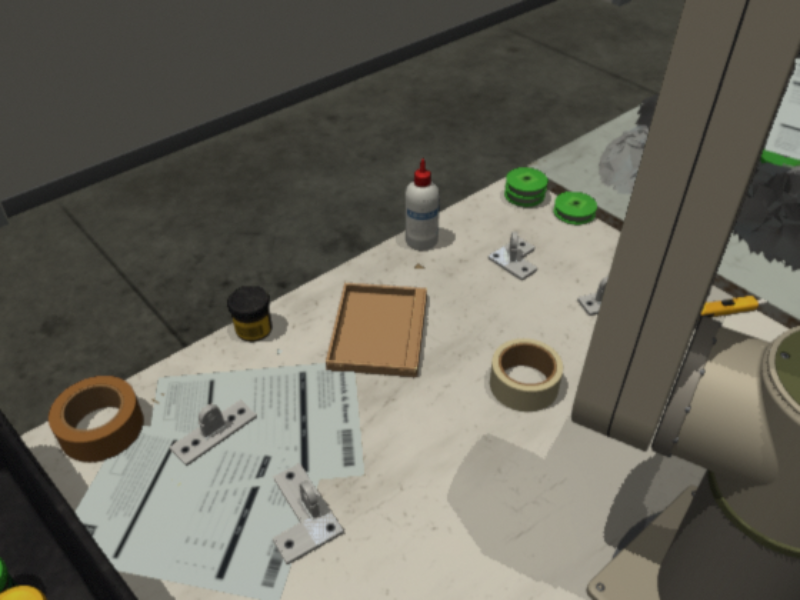

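The top picture shows the tray near (405,281) with its flap on the lower-right side. In the same picture:
- long strap at (249,279)
- long corner at (255,372)
- small corner at (555,293)
- short strap at (569,382)
- tape at (450,399), tub at (326,206), bottle at (515,205)

The scene picture agrees with this layout.

```bash
cat > h.py <<'E'
import numpy as np, cv2
from scipy.spatial.transform import Rotation as R
from rig import readout, viewer, env
def ray(info,uv,z):
    """pixels (native 560x420) -> world points on plane z"""
    Rm=R.from_rotvec(info['rvec']).as_matrix(); c=-Rm.T@info['tvec']
    f=210/np.tan(np.radians(info['vfov']/2)); uv=np.atleast_2d(uv).astype(float)
    d=np.c_[(uv[:,0]-info['cx'])/f,(uv[:,1]-info['cy'])/f,np.ones(len(uv))]@Rm
    return c+d*((z-c[2])/d[:,2])[:,None]
def proj(info,p):
    Rm=R.from_rotvec(info['rvec']).as_matrix(); q=np.atleast_2d(p)@Rm.T+info['tvec']
    f=210/np.tan(np.radians(info['vfov']/2)); return q[:,:2]/q[:,2:]*f+[info['cx'],info['cy']]
def tool():
    s=readout.read_state(); return s['tool_pos'],R.from_rotvec(s['orientation']).as_matrix()
def go(p,yaw):
    """shift in current tool axes (cm) and turn about tool z (deg, y-axis half-turn free) to reach TCP p with finger-closing line at world yaw (deg)"""
    t,M=tool(); d=M.T@(np.array(p)-t)*100
    cur=np.degrees(np.arctan2(M[1,1],M[0,1])); dy=(yaw-cur+90)%180-90
    return d.round(2), round(-dy,1), 'tilt',np.degrees(np.arccos(-M[2,2])).round(2),'curyaw',round(cur,1)
E
python3 - <<'E'
from h import *
i=viewer.camera_info('top')
for n,z,p in [('tray',.02,[(416,227),(461,275),(393,335),(348,287)]),
 ('lstrap',.008,[(218,268),(279,266),(279,290),(219,291)]),
 ('lcorner',.008,[(253,342),(275,342),(268,403),(228,398),(228,377)]),
 ('scorner',.008,[(537,278),(578,278),(578,295),(554,297),(553,317),(537,315)]),
 ('sstrap',.008,[(553,368),(592,381),(584,399),(547,388)]),('tape',.048,[(450,399)]),('tub',.07,[(326,206)]),('bottle',.174,[(519,201)])]:
    w=ray(i,np.array(p)*.7,z)[:,:2].round(3); print(n,w.tolist(),w.mean(0).round(3))
t,M=tool();print(M.round(3)); w=viewer.camera_info('wrist'); Rw=R.from_rotvec(w['rvec']).as_matrix(); print('cam in tool',(M.T@(-Rw.T@w['tvec']-t)).round(3),(M.T@Rw.T).round(3).tolist())
E
```

```text
tray [[0.7, -0.006], [0.608, -0.095], [0.49, 0.033], [0.58, 0.123]] [0.594 0.014]
lstrap [[0.613, 0.379], [0.62, 0.26], [0.572, 0.258], [0.568, 0.375]] [0.593 0.318]
lcorner [[0.47, 0.304], [0.471, 0.261], [0.354, 0.27], [0.362, 0.347], [0.402, 0.349]] [0.412 0.306]
scorner [[0.608, -0.243], [0.609, -0.322], [0.576, -0.322], [0.571, -0.276], [0.532, -0.274], [0.536, -0.243]] [ 0.572 -0.28 ]
sstrap [[0.434, -0.275], [0.411, -0.349], [0.377, -0.334], [0.396, -0.263]] [ 0.404 -0.305]
tape [[0.371, -0.076]] [ 0.371 -0.076]
tub [[0.727, 0.165]] [0.727 0.165]
bottle [[0.719, -0.184]] [ 0.719 -0.184]
[[ 0.906  0.424 -0.001]
 [ 0.424 -0.906  0.002]
 [ 0.    -0.002 -1.   ]]
cam in tool [ 0.074  0.    -0.17 ] [[0.0, -0.957, -0.289], [1.0, 0.0, 0.0], [0.0, -0.289, 0.957]]
```

```bash
cat >> h.py <<'E'
def plan(p,yaw,n):
    """print n rows of tool-axis shifts (cm) for a straight path with even turning; the constant turn per row goes in dr z"""
    t,M=tool(); d,tz,*_=go(p,yaw); step=(np.array(p)-t)*100/n; a=tz/n; Rz=R.from_euler('z',a,degrees=True).as_matrix()
    print('turn/row',round(a,2),'step',np.linalg.norm(step).round(2)); rows=[]
    for k in range(n): rows.append((M.T@step).round(2).tolist()); M=M@Rz
    for k in range(0,n,8): print(rows[k:k+8])
E
python3 - <<'E'
from h import *
plan((.594-.0,.014,.17),44.5,16)
E
```

```text
turn/row 4.41 step 4.08
[[3.4, -2.25, 0.21], [3.22, -2.51, 0.21], [3.01, -2.75, 0.21], [2.79, -2.97, 0.21], [2.56, -3.18, 0.21], [2.3, -3.36, 0.21], [2.04, -3.53, 0.21], [1.76, -3.68, 0.21]]
[[1.47, -3.8, 0.21], [1.18, -3.9, 0.21], [0.87, -3.98, 0.21], [0.56, -4.04, 0.21], [0.25, -4.07, 0.21], [-0.06, -4.08, 0.21], [-0.38, -4.06, 0.21], [-0.69, -4.02, 0.21]]
```

```bash
sed -i 's/dy=(yaw-cur+90)%180-90/dy=(yaw-cur+180)%360-180  # full yaw of tool y/' h.py
python3 - <<'E'
from h import *
plan((.594-.0,.014,.17),44.5,16)
E
```

```text
turn/row -6.84 step 4.08
[[3.4, -2.25, 0.21], [3.64, -1.83, 0.21], [3.83, -1.38, 0.21], [3.97, -0.92, 0.21], [4.05, -0.44, 0.21], [4.08, 0.05, 0.21], [4.04, 0.53, 0.21], [3.95, 1.01, 0.21]]
[[3.8, 1.47, 0.21], [3.6, 1.92, 0.21], [3.35, 2.33, 0.21], [3.04, 2.71, 0.21], [2.7, 3.05, 0.21], [2.32, 3.35, 0.21], [1.9, 3.61, 0.21], [1.46, 3.81, 0.21]]
```

```bash
python3 -m pendant '{"xyz":[[3.4,-2.25,0.2],[3.64,-1.8,0.2],[3.8,-1.4,0.2],[4,-0.9,0.2],[4,-0.4,0.2],[4,0,0.2],[4,0.5,0.2],[4,1,0.2]],"dr":[[0,0,-6.8],[0,0,-6.8],[0,0,-6.8],[0,0,-6.8],[0,0,-6.8],[0,0,-6.8],[0,0,-6.8],[0,0,-6.8]],"fingers":[8.5,8.5,8.5,8.5,8.5,8.5,8.5,8.5]}'
python3 -m pendant '{"xyz":[[3.8,1.5,0.2],[3.6,1.9,0.2],[3.3,2.3,0.2],[3,2.7,0.2],[2.7,3,0.2],[2.3,3.3,0.2],[1.9,3.6,0.2],[1.5,3.8,0.2]],"dr":[[0,0,-6.8],[0,0,-6.8],[0,0,-6.8],[0,0,-6.8],[0,0,-6.8],[0,0,-6.8],[0,0,-6.8],[0,0,-6.8]],"fingers":[8.5,8.5,8.5,8.5,8.5,8.5,8.5,8.5]}'
python3 -m pendant '{"xyz":[[0,0,0],[0,0,0],[0,0,0],[0,0,0],[0,0,0],[0,0,0],[0,0,0],[0,0,0]],"dr":[[0,0,0],[0,0,0],[0,0,0],[0,0,0],[0,0,0],[0,0,0],[0,0,0],[0,0,0]],"fingers":[8.5,8.5,8.5,8.5,8.5,8.5,8.5,8.5]}'
python3 - <<'E'
from h import *
i=viewer.camera_info('wrist'); im=viewer.grab_frame('wrist'); np.save('tray.npy',im); import json
json.dump({k:np.array(v).tolist() for k,v in i.items()},open('tray.json','w')); cv2.imwrite('pics/tray.png',cv2.resize(im,(800,600)))
print(tool()[0])
E
```

```text
time: 0.9
tool_pos: [0.4241, -0.2649, 0.1874]
orientation: [-2.411, -2.014, 0.0]
ft_force: [0.9, 0.7, -0.5]
opening: 0.085
grasp_force: 0.0
time: 1.7
tool_pos: [0.5947, 0.0109, 0.1712]
orientation: [-1.223, -2.893, 0.0]
ft_force: [0.5, -0.7, 0.6]
opening: 0.0852
grasp_force: 0.0
time: 2.5
tool_pos: [0.5943, 0.0091, 0.1719]
orientation: [1.231, 2.89, 0.0]
ft_force: [0.8, -0.2, 0.2]
opening: 0.0847
grasp_force: 0.0
[0.59424612 0.00919588 0.17185756]
```

View pics/tray.png

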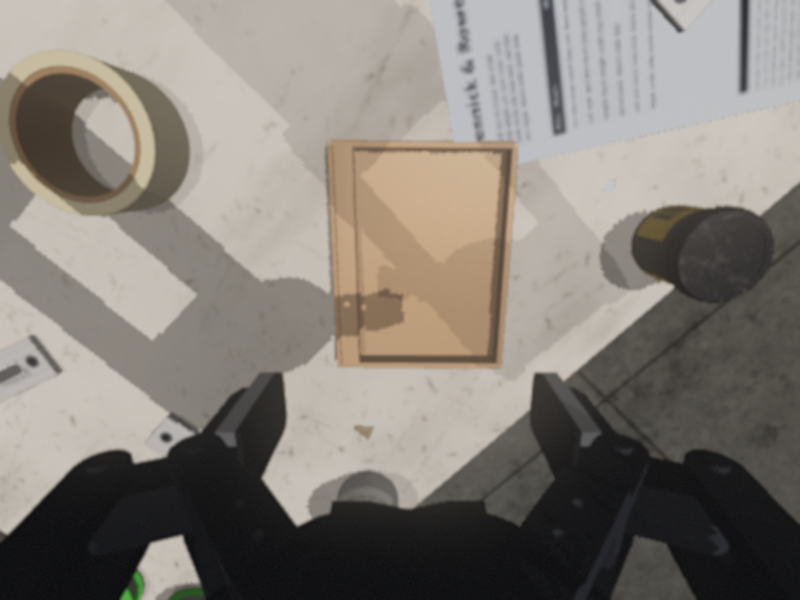

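The wrist picture shows the tray rim corners near (329,141), (517,142), (501,367) and (338,367). The flap is on the left, with its inner edge at u≈355. The tape is at (90,130) and the tub at (725,255).

```bash
python3 - <<'E'
from h import *
import json
im=np.load('tray.npy'); i={k:np.array(v) for k,v in json.load(open('tray.json')).items()}
h=cv2.cvtColor(im,cv2.COLOR_BGR2HSV); print(h[180,300],h[120,235],h[80,250])
m=cv2.inRange(h,(5,75,40),(20,255,255)); m[:, :215]=0; m[:, 380:]=0; m[275:]=0
m=cv2.morphologyEx(m,cv2.MORPH_OPEN,np.ones((3,3)))
c=max(cv2.findContours(m,0,1)[0],key=cv2.contourArea); hull=cv2.convexHull(c)
a=cv2.approxPolyDP(hull,6,True)[:,0]; print('corners px',(a/.7).round().tolist())
for z in (.02,):
    w=ray(i,a,z)[:,:2]; print(w.round(4).tolist(), 'sides',np.linalg.norm(w-np.roll(w,-1,0),axis=1).round(4))
wall=ray(i,c[:,0],.02)[:,:2].astype(np.float32); r=cv2.minAreaRect(wall*1000); print(r)
# inner floor edge/hand corners
p=np.array([(329,141),(517,142),(501,367),(338,367)])*.7; w=ray(i,p,.02)[:,:2]; print('hand',w.round(4).tolist(),w.mean(0),np.linalg.norm(w-np.roll(w,-1,0),axis=1).round(4))
for a_,b in ((0,1),(3,2),(1,2),(0,3)): d=w[b]-w[a_]; print(np.degrees(np.arctan2(d[1],d[0])).round(2))
E
```

```text
[ 16  86 177] [ 15  84 171] [ 16  22 171]
corners px [[330.0, 141.0], [509.0, 143.0], [499.0, 366.0], [339.0, 364.0]]
[[0.4881, 0.0392], [0.5814, 0.1276], [0.7064, 0.0033], [0.6083, -0.0891]] sides [0.1286 0.1762 0.1347 0.1758]
((596.4271850585938, 20.98816680908203), (136.92340087890625, 178.05068969726562), 43.7054557800293)
hand [[0.4874, 0.0389], [0.5854, 0.1322], [0.7087, 0.0039], [0.6096, -0.0913]] [0.59777944 0.02093609] [0.1353 0.178  0.1374 0.1786]
43.6
43.85
-46.13
-46.81
```

```bash
python3 - <<'E'
from h import *
im=cv2.imread('pics/top0.png'); i=viewer.camera_info('top')
h=cv2.cvtColor(im,cv2.COLOR_BGR2HSV)
m=cv2.inRange(h,(5,75,40),(20,255,255)); k=np.zeros_like(m); k[220:342,340:468]=255; m&=k
c=max(cv2.findContours(m,0,1)[0],key=cv2.contourArea)
w=ray(i,(c[:,0]+.5)*.7-.5,.02)[:,:2].astype(np.float32); print(cv2.minAreaRect(w*1000))
plan((.59,.318,.15),3.4,8)
E
```

```text
((598.1068115234375, 17.99146270751953), (139.54747009277344, 179.80191040039062), 43.432796478271484)
turn/row 5.06 step 3.87
[[2.82, 2.64, 0.27], [3.04, 2.38, 0.27], [3.24, 2.1, 0.27], [3.41, 1.81, 0.27], [3.56, 1.5, 0.27], [3.68, 1.18, 0.27], [3.77, 0.85, 0.27], [3.83, 0.51, 0.27]]
```

```bash
python3 -m pendant '{"xyz":[[2.8,2.6,0],[3,2.4,0],[3.2,2.1,0],[3.4,1.8,0],[3.6,1.5,0],[3.7,1.2,0],[3.8,0.8,0],[3.8,0.5,0]],"dr":[[0,0,5],[0,0,5],[0,0,5],[0,0,5],[0,0,5],[0,0,5],[0,0,5],[0,0,5]],"fingers":[8.5,8.5,8.5,8.5,8.5,8.5,8.5,8.5]}'
python3 -m pendant '{"xyz":[[0,0,0],[0,0,0],[0,0,0],[0,0,0],[0,0,0],[0,0,0],[0,0,0],[0,0,0]],"dr":[[0,0,0],[0,0,0],[0,0,0],[0,0,0],[0,0,0],[0,0,0],[0,0,0],[0,0,0]],"fingers":[8.5,8.5,8.5,8.5,8.5,8.5,8.5,8.5]}' | head -2
python3 - <<'E'
from h import *
i=viewer.camera_info('wrist'); im=viewer.grab_frame('wrist'); np.save('ls.npy',im); import json
json.dump({k:np.array(v).tolist() for k,v in i.items()},open('ls.json','w')); cv2.imwrite('pics/ls.png',cv2.resize(im,(800,600)))
print(tool()[0])
E
```

```text
time: 3.35
tool_pos: [0.5883, 0.3194, 0.1718]
orientation: [2.149, 2.292, 0.0]
ft_force: [0.8, -0.6, 0.7]
opening: 0.0852
grasp_force: 0.0
time: 4.15
tool_pos: [0.5887, 0.3175, 0.1719]
[0.58871025 0.31757297 0.17186688]
```

View pics/ls.png

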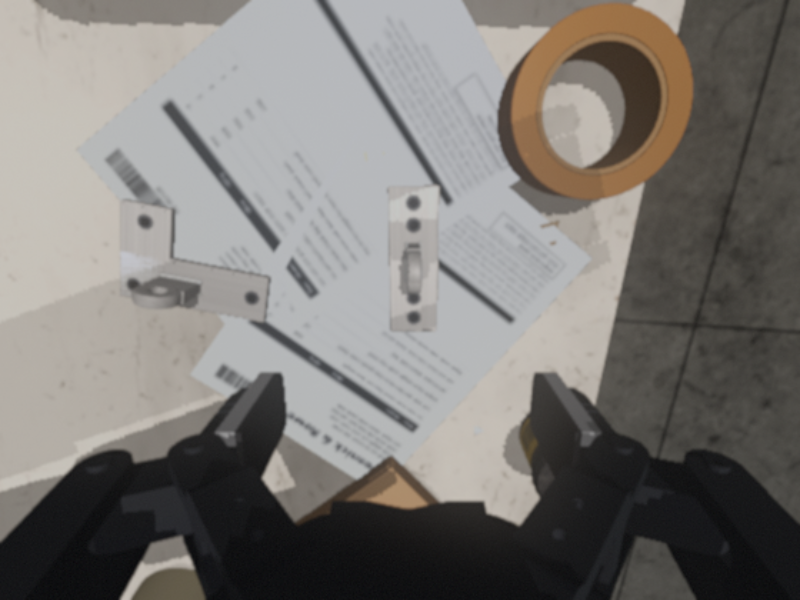

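The strap's corners are at (389,187), (438,185), (437,331) and (389,331). The long corner plate is also in view, with corners (121,200), (174,206), (172,257), (270,275) and (264,322).

```bash
cat >> h.py <<'E'
import json
def look(name,w=True):
    i=viewer.camera_info('wrist'); im=viewer.grab_frame('wrist'); np.save(name+'.npy',im)
    json.dump({k:np.array(v).tolist() for k,v in i.items()},open(name+'.json','w'))
    cv2.imwrite(f'pics/{name}.png',cv2.resize(im,(800,600)) if w else im); print('tcp',tool()[0].round(4))
def load(name): return np.load(name+'.npy'),{k:np.array(v) for k,v in json.load(open(name+'.json')).items()}
def fit(name,px,loc,z=.008,sub=True):
    """corner pixels (800x600 scale) + local mm -> plate origin, yaw by rigid fit"""
    im,i=load(name); p=((np.array(px)+.5)*.7-.5).astype(np.float32).reshape(-1,1,2)
    if sub: p=cv2.cornerSubPix(cv2.cvtColor(im,cv2.COLOR_BGR2GRAY),p,(4,4),(-1,-1),(3,50,.01))
    print('px',((p[:,0]+.5)/.7-.5).round(1).tolist())
    w=ray(i,p[:,0],z)[:,:2]; L=np.array(loc,float)/1000; a=L-L.mean(0); b=w-w.mean(0)
    th=np.arctan2((a[:,0]*b[:,1]-a[:,1]*b[:,0]).sum(),(a*b).sum()); M=np.array([[np.cos(th),-np.sin(th)],[np.sin(th),np.cos(th)]])
    o=w.mean(0)-M@L.mean(0); res=(w-(L@M.T+o))*1000
    print(name,'origin',o.round(4),'yaw',np.degrees(th).round(2),'res mm',res.round(1).tolist()); return o,np.degrees(th)
E
python3 - <<'E'
from h import *
S=[(-60,20),(60,20),(60,-20),(-60,-20)]  # local x = image up (world +y)
fit('ls',[(389,331),(389,187),(438,185),(437,331)],S)
C=[(-50,60),(-10,60),(-10,20),(70,20),(70,-20)]
fit('ls',[(121,200),(174,206),(172,257),(270,275),(264,322)],C)
E
cp ls.npy lc.npy; cp ls.json lc.json
```

```text
px [[389.1000061035156, 331.6000061035156], [386.1000061035156, 189.0], [441.0, 184.6999969482422], [431.6000061035156, 331.0]]
ls origin [0.5919 0.3219] yaw 93.2 res mm [[1.5, 0.2], [-0.5, -2.5], [1.4, 1.3], [-2.4, 1.0]]
px [[119.5, 200.1999969482422], [173.1999969482422, 207.3000030517578], [171.1999969482422, 257.1000061035156], [270.5, 276.8999938964844], [265.20001220703125, 321.3999938964844]]
ls origin [0.4053 0.2915] yaw -6.97 res mm [[-0.6, -1.3], [0.7, 0.9], [0.2, 0.8], [0.2, -0.5], [-0.5, 0.1]]
```

```bash
python3 - <<'E'
from h import *
S=[(-60,20),(60,20),(60,-20),(-60,-20)]
fit('ls',[(389,331),(389,187),(438,185),(437,331)],S,sub=False)
im,i=load('ls'); g=cv2.cvtColor(im,cv2.COLOR_BGR2GRAY)
H=[]
for u,v in [(413,202),(413,224),(414,297),(414,318)]:
    x,y=int(u*.7),int(v*.7); w=g[y-5:y+6,x-5:x+6].astype(float); q=np.clip(110-w,0,None); yy,xx=np.mgrid[-5:6,-5:6]; H.append((x+(q*xx).sum()/q.sum(),y+(q*yy).sum()/q.sum()))
w=ray(i,H,.008)[:,:2]; print(w.round(4).tolist(),w.mean(0).round(4)); d=w[0]-w[3]; print(np.degrees(np.arctan2(d[1],d[0])))
C=[(-50,60),(-10,60),(-10,20),(70,20),(70,-20)]
fit('lc',[(121,200),(174,206),(172,257),(270,275),(264,322)],C,sub=False)
for z in (.0,): print(go((.5915,.322,.022),3))
E
```

```text
px [[389.0, 331.0], [389.0, 187.0], [438.0, 185.0], [437.0, 331.0]]
ls origin [0.593  0.3225] yaw 94.01 res mm [[-0.6, 0.5], [1.4, -1.1], [-1.1, 0.2], [0.3, 0.4]]
[[0.5894, 0.3694], [0.5909, 0.3522], [0.595, 0.2928], [0.5964, 0.2755]] [0.5929 0.3225]
94.24237002634528
px [[121.0, 200.0], [174.0, 206.0], [172.0, 257.0], [270.0, 275.0], [264.0, 322.0]]
lc origin [0.4053 0.2921] yaw -7.37 res mm [[0.0, -2.0], [0.9, 1.3], [0.7, 0.3], [-0.3, 1.0], [-1.3, -0.6]]
(array([ 0.42,  0.31, 14.99]), np.float64(0.9), 'tilt', np.float64(0.01), 'curyaw', np.float64(3.9))
```

```bash
python3 -m pendant '{"xyz":[[0.5,0.5,3],[0,0,4],[0,0,4],[0,0,3],[0,0,1.2],[0,0,0],[0,0,0],[0,0,0]],"dr":[[0,0,0],[0,0,0],[0,0,0],[0,0,0],[0,0,0],[0,0,0],[0,0,0],[0,0,0]],"fingers":[8.5,8.5,8.5,8.5,8.5,8.5,0,0]}'|head -4
python3 -m pendant '{"xyz":[[0,0,0],[0,0,0],[0,0,0],[0,0,0],[0,0,-2],[0,0,-3],[0,0,-3],[0,0,0]],"dr":[[0,0,0],[0,0,0],[0,0,0],[0,0,0],[0,0,0],[0,0,0],[0,0,0],[0,0,0]],"fingers":[0,0,0,0,0,0,0,0]}'
python3 - <<'E'
from h import *
T=np.array([.5975,.0195]); yx=np.radians(133.6); X=np.array([np.cos(yx),np.sin(yx)]); Y=np.array([-X[1],X[0]])
print(X,Y)
t=T+.020*X+.018*Y; print(t); plan((*t,.09),43.6,8)
E
```

```text
time: 5.0
tool_pos: [0.5952, 0.3239, 0.0228]
orientation: [2.144, 2.294, 0.006]
ft_force: [-0.1, -0.1, 1.5]
time: 5.8
tool_pos: [0.5964, 0.3245, 0.1056]
orientation: [2.143, 2.293, 0.012]
ft_force: [1.0, 0.3, -1.1]
opening: 0.008
grasp_force: 59.7
[-0.68961954  0.72417186] [-0.72417186 -0.68961954]
[0.57067252 0.02157029]
turn/row -4.96 step 3.8
[[-3.76, -0.58, 0.18], [-3.69, -0.9, 0.18], [-3.6, -1.22, 0.18], [-3.48, -1.52, 0.18], [-3.34, -1.82, 0.18], [-3.17, -2.1, 0.18], [-2.97, -2.37, 0.18], [-2.76, -2.62, 0.18]]
```

```bash
python3 -m pendant '{"xyz":[[-3.7,-0.6,0],[-3.7,-0.9,0],[-3.6,-1.2,0],[-3.5,-1.5,0],[-3.3,-1.8,0],[-3.2,-2.1,0],[-3,-2.3,0],[-2.7,-2.6,0]],"dr":[[0,0,-5],[0,0,-5],[0,0,-5],[0,0,-5],[0,0,-5],[0,0,-5],[0,0,-5],[0,0,-5]],"fingers":[0,0,0,0,0,0,0,0]}'|head -1
python3 -m pendant '{"xyz":[[0,0,0],[0,0,0],[0,0,0],[0,0,0],[0,0,0],[0,0,0],[0,0,0],[0,0,0]],"dr":[[0,0,0],[0,0,0],[0,0,0],[0,0,0],[0,0,0],[0,0,0],[0,0,0],[0,0,0]],"fingers":[0,0,0,0,0,0,0,0]}'|head -3
cat >> h.py <<'E'
T=np.array([.5975,.0195]); YX=133.6; X=np.array([np.cos(np.radians(YX)),np.sin(np.radians(YX))]); Y=np.array([-X[1],X[0]])
def tr(w): w=np.array(w)[...,:2]-T; return np.stack([w@X,w@Y],-1)*1000   # world -> tray mm
def wt(a): return T+a[0]/1000*X+a[1]/1000*Y
E
python3 - <<'E'
from h import *
look('hold1'); print('tray mm',tr(tool()[0]), go((.5,.0,.1),43.6)[1:])
E
```

```text
time: 6.6
time: 7.4
tool_pos: [0.5691, 0.0215, 0.0998]
orientation: [1.23, 2.891, 0.0]
tcp [0.5691 0.0214 0.0998]
tray mm [20.99979141 19.24905874] (np.float64(0.3), 'tilt', np.float64(0.0), 'curyaw', np.float64(43.9))
```

View pics/hold1.png

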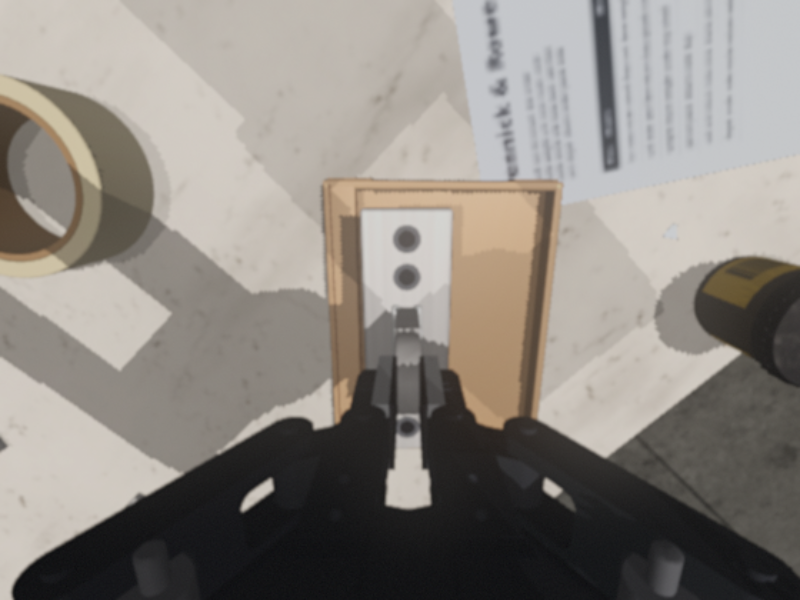

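The plate is held with its far edge at (361,209)–(454,207). The tray's far rim corners are (324,179) and (561,182).

```bash
python3 - <<'E'
from h import *
im,i=load('hold1'); f=lambda p,z: tr(ray(i,(np.array(p)+.5)*.7-.5,z)).round(1).tolist()
print('rim',f([(324,179),(561,182)],.02),'rim inner far edge',f([(357,190),(545,192)],.02),'flap edge',f([(357,190),(361,207)],.02))
print('plate far',f([(361,209),(454,207)],.0868)); print('holes',f([(407,238),(407,276),(407,428)],.0868))
E
```

```text
rim [[91.2, 67.5], [90.3, -68.4]] rim inner far edge [[85.2, 48.8], [84.7, -59.8]] flap edge [[85.2, 48.8], [75.7, 46.7]]
plate far [[80.0, 39.5], [81.0, -0.3]]
holes [[67.7, 19.8], [50.6, 19.7], [-27.9, 19.3]]
```

```bash
python3 -m pendant '{"xyz":[[0.15,0,3],[0,0,3],[0,0,1],[0,0,0.5],[0,-0.5,0],[0,-0.6,0],[0,-0.6,0],[0,-0.5,0]],"dr":[[0,0,0.3],[0,0,0],[0,0,0],[0,0,0],[0,0,0],[0,0,0],[0,0,0],[0,0,0]],"fingers":[0,0,0,0,0,0,0,0]}'
python3 -m pendant '{"xyz":[[0,0,0],[0,0,0.1],[0,0,0.1],[0,0,0],[0,0,0],[0,0,0],[0,0,0],[0,0,0]],"dr":[[0,0,0],[0,0,0],[0,0,0],[0,0,0],[0,0,0],[0,0,0],[0,0,0],[0,0,0]],"fingers":[0,0,0,0,0,2,2,2]}'
python3 - <<'E'
from h import *
print(tr(tool()[0]))
E
```

```text
time: 8.25
tool_pos: [0.5524, 0.0066, 0.0257]
orientation: [1.238, 2.886, 0.001]
ft_force: [0.1, 0.5, -1.6]
opening: 0.0079
grasp_force: 59.7
time: 9.05
tool_pos: [0.5522, 0.0073, 0.0228]
orientation: [1.238, 2.887, 0.0]
ft_force: [-0.3, 0.3, -0.5]
opening: 0.02
grasp_force: 0.0
[22.40539396 41.19001571]
```

```bash
python3 -m pendant '{"xyz":[[0,0,-3],[0,0,-4],[0,0,-4],[0,0,-3],[0,0,-1],[0,0,0],[0,0,0],[0,0,0]],"dr":[[0,0,0],[0,0,0],[0,0,0],[0,0,8],[0,0,8],[0,0,8],[0,0,8],[0,0,8]],"fingers":[2,2,2,4,8.5,8.5,8.5,8.5]}'|head -3
python3 - <<'E'
from h import *
plan((.400,.29,.17),-97.1,16)
E
```

```text
time: 9.85
tool_pos: [0.5522, 0.0073, 0.1729]
orientation: [2.157, 2.283, 0.0]
turn/row 6.28 step 2.01
[[1.82, -0.85, 0.02], [1.71, -1.04, 0.02], [1.59, -1.22, 0.02], [1.45, -1.39, 0.02], [1.29, -1.54, 0.02], [1.11, -1.67, 0.02], [0.92, -1.78, 0.02], [0.72, -1.87, 0.02]]
[[0.51, -1.94, 0.02], [0.3, -1.98, 0.02], [0.08, -2.01, 0.02], [-0.14, -2.0, 0.02], [-0.36, -1.97, 0.02], [-0.57, -1.92, 0.02], [-0.78, -1.85, 0.02], [-0.98, -1.75, 0.02]]
```

```bash
python3 -m pendant '{"xyz":[[1.8,-0.9,0],[1.7,-1,0],[1.6,-1.2,0],[1.4,-1.4,0],[1.3,-1.5,0],[1.1,-1.7,0],[0.9,-1.8,0],[0.7,-1.9,0]],"dr":[[0,0,6.3],[0,0,6.3],[0,0,6.3],[0,0,6.3],[0,0,6.3],[0,0,6.3],[0,0,6.3],[0,0,6.3]],"fingers":[8.5,8.5,8.5,8.5,8.5,8.5,8.5,8.5]}'|head -1
python3 -m pendant '{"xyz":[[0.5,-1.9,0],[0.3,-2,0],[0.1,-2,0],[-0.1,-2,0],[-0.4,-2,0],[-0.6,-1.9,0],[-0.8,-1.8,0],[-1,-1.7,0]],"dr":[[0,0,6.3],[0,0,6.3],[0,0,6.3],[0,0,6.3],[0,0,6.3],[0,0,6.3],[0,0,6.3],[0,0,6.3]],"fingers":[8.5,8.5,8.5,8.5,8.5,8.5,8.5,8.5]}'|head -3
python3 -m pendant '{"xyz":[[0,0,0],[0,0,0],[0,0,0],[0,0,0],[0,0,0],[0,0,0],[0,0,0],[0,0,0]],"dr":[[0,0,0],[0,0,0],[0,0,0],[0,0,0],[0,0,0],[0,0,0],[0,0,0],[0,0,0]],"fingers":[8.5,8.5,8.5,8.5,8.5,8.5,8.5,8.5]}'|head -2
python3 - <<'E'
from h import *
look('lc2'); print(go((.4053,.2918,.02),-97.1))
E
```

```text
time: 10.65
time: 11.45
tool_pos: [0.398, 0.2883, 0.1728]
orientation: [-3.135, 0.205, -0.0]
time: 12.25
tool_pos: [0.3985, 0.2875, 0.1728]
tcp [0.3984 0.2875 0.1728]
(array([ 0.63, -0.51, 15.28]), np.float64(-0.1), 'tilt', np.float64(0.0), 'curyaw', np.float64(-97.2))
```

View pics/lc2.png

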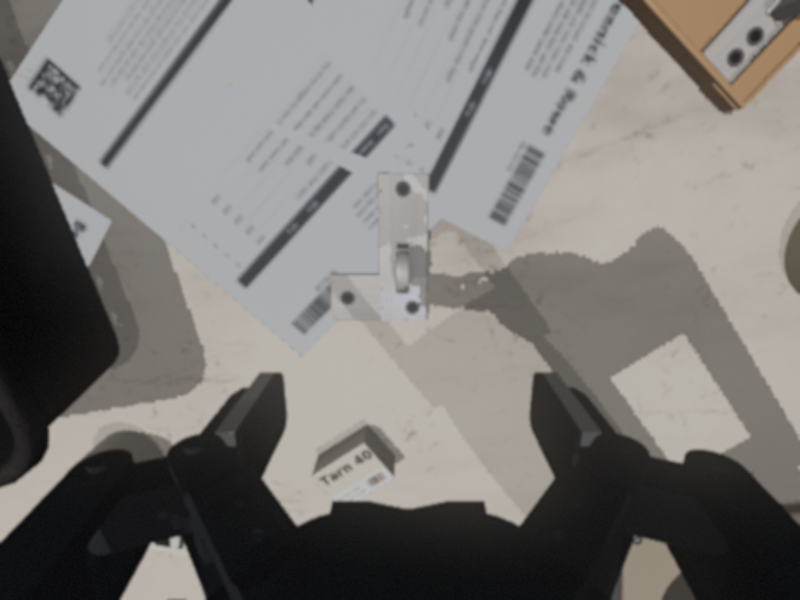

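The long corner plate has its corners at (379,173), (429,173), (379,273), (332,273), (331,319) and (428,319), and its lug at about (402,268).

```bash
python3 - <<'E'
from h import *
o,y=fit('lc2',[(379,173),(429,173),(379,273),(332,273),(331,319),(428,319)],[(70,20),(70,-20),(-10,20),(-10,60),(-50,60),(-50,-20)],sub=False)
print(go((*o,.02),y-90))
E
```

```text
px [[379.0, 173.0], [429.0, 173.0], [379.0, 273.0], [332.0, 273.0], [331.0, 319.0], [428.0, 319.0]]
lc2 origin [0.4038 0.2901] yaw -7.67 res mm [[-1.3, -0.5], [-0.7, 1.2], [0.5, 0.2], [0.0, -1.3], [0.5, 1.2], [0.9, -0.8]]
(array([ 0.5 , -0.33, 15.28]), np.float64(0.5), 'tilt', np.float64(0.0), 'curyaw', np.float64(-97.2))
```

```bash
python3 -m pendant '{"xyz":[[0.5,-0.3,3],[0,0,4],[0,0,4],[0,0,3],[0,0,1.3],[0,0,0],[0,0,0],[0,0,0]],"dr":[[0,0,0.5],[0,0,0],[0,0,0],[0,0,0],[0,0,0],[0,0,0],[0,0,0],[0,0,0]],"fingers":[8.5,8.5,8.5,8.5,8.5,8.5,0,0]}'|head -3
python3 -m pendant '{"xyz":[[0,0,0],[0,0,0],[0,0,0],[0,0,0],[0,0,-2],[0,0,-4],[0,0,-4],[0,0,0]],"dr":[[0,0,0],[0,0,0],[0,0,0],[0,0,0],[0,0,0],[0,0,0],[0,0,0],[0,0,0]],"fingers":[0,0,0,0,0,0,0,0]}'
python3 - <<'E'
from h import *
plan((*wt((-32,-15)),.12),43.6,24)
E
```

```text
time: 13.1
tool_pos: [0.4054, 0.2909, 0.0221]
orientation: [-3.132, 0.211, -0.005]
time: 13.9
tool_pos: [0.4072, 0.2919, 0.1261]
orientation: [-3.129, 0.211, -0.013]
ft_force: [0.4, 1.1, -1.4]
opening: 0.0079
grasp_force: 60.8
turn/row -5.89 step 1.51
[[1.08, 1.05, 0.03], [0.97, 1.16, 0.03], [0.84, 1.25, 0.03], [0.71, 1.33, 0.03], [0.57, 1.4, 0.03], [0.42, 1.45, 0.03], [0.27, 1.48, 0.03], [0.12, 1.5, 0.03]]
[[-0.04, 1.51, 0.03], [-0.19, 1.5, 0.03], [-0.34, 1.47, 0.03], [-0.49, 1.43, 0.03], [-0.64, 1.37, 0.03], [-0.77, 1.3, 0.03], [-0.9, 1.21, 0.03], [-1.02, 1.11, 0.03]]
[[-1.13, 1.0, 0.03], [-1.23, 0.88, 0.03], [-1.31, 0.75, 0.03], [-1.38, 0.61, 0.03], [-1.44, 0.47, 0.03], [-1.48, 0.32, 0.03], [-1.5, 0.16, 0.03], [-1.51, 0.01, 0.03]]
```

```bash
python3 -m pendant '{"xyz":[[1.1,1,0],[1,1.2,0],[0.8,1.2,0],[0.7,1.3,0],[0.6,1.4,0],[0.4,1.5,0],[0.3,1.5,0],[0.1,1.5,0]],"dr":[[0,0,-5.9],[0,0,-5.9],[0,0,-5.9],[0,0,-5.9],[0,0,-5.9],[0,0,-5.9],[0,0,-5.9],[0,0,-5.9]],"fingers":[0,0,0,0,0,0,0,0]}'|head -1
python3 -m pendant '{"xyz":[[0,1.5,0],[-0.2,1.5,0],[-0.3,1.5,0],[-0.5,1.4,0],[-0.6,1.4,0],[-0.8,1.3,0],[-0.9,1.2,0],[-1,1.1,0]],"dr":[[0,0,-5.9],[0,0,-5.9],[0,0,-5.9],[0,0,-5.9],[0,0,-5.9],[0,0,-5.9],[0,0,-5.9],[0,0,-5.9]],"fingers":[0,0,0,0,0,0,0,0]}'|head -1
python3 -m pendant '{"xyz":[[-1.1,1,0],[-1.2,0.9,0],[-1.3,0.7,0],[-1.4,0.6,0],[-1.4,0.5,0],[-1.5,0.3,0],[-1.5,0.2,0],[-1.5,0,0]],"dr":[[0,0,-5.9],[0,0,-5.9],[0,0,-5.9],[0,0,-5.9],[0,0,-5.9],[0,0,-5.9],[0,0,-5.9],[0,0,-5.9]],"fingers":[0,0,0,0,0,0,0,0]}'|head -1
python3 -m pendant '{"xyz":[[0,0,1],[0,0,1],[0,0,0],[0,0,0],[0,0,0],[0,0,0],[0,0,0],[0,0,0]],"dr":[[0,0,0],[0,0,0],[0,0,0],[0,0,0],[0,0,0],[0,0,0],[0,0,0],[0,0,0]],"fingers":[0,0,0,0,0,0,0,0]}'|head -3
python3 - <<'E'
from h import *
look('hold2'); print('tray mm',tr(tool()[0]), go((.5,.0,.1),43.6)[1:])
E
```

```text
time: 14.7
time: 15.5
time: 16.3
time: 17.1
tool_pos: [0.6287, 0.0069, 0.1002]
orientation: [1.23, 2.89, 0.0]
tcp [0.6287 0.0068 0.1001]
tray mm [-30.69638277 -13.85897115] (np.float64(0.3), 'tilt', np.float64(0.03), 'curyaw', np.float64(43.9))
```

View pics/hold2.png

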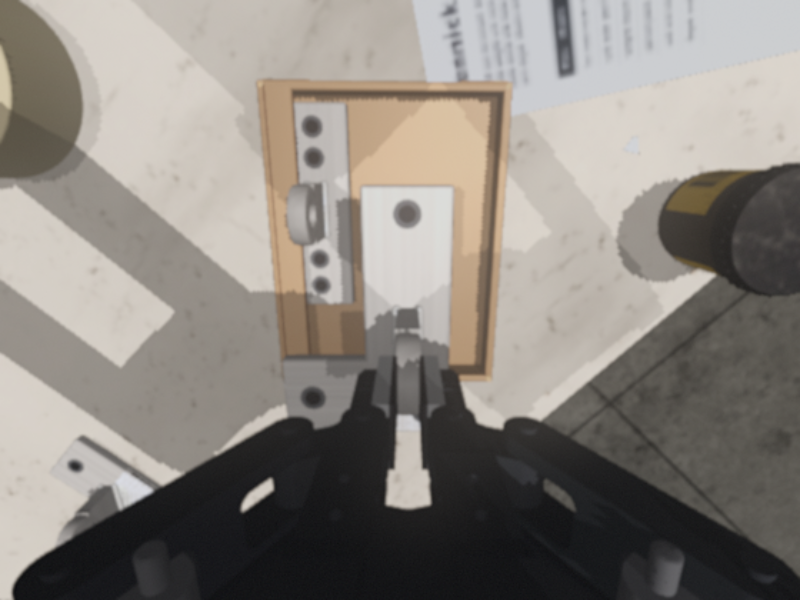

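The picture shows the strap under the flap, with holes from (311,126) to (321,285). The held plate's far edge is at (361,186)–(454,186), and its short leg's corner is at (284,361).

```bash
python3 - <<'E'
from h import *
im,i=load('hold2'); f=lambda p,z: tr(ray(i,(np.array(p)+.5)*.7-.5,z)).round(1).tolist()
print('rim',f([(259,80),(512,84),(492,380)],.02))
print('strap holes',f([(311,126),(313,158),(319,258),(321,285)],.011),'edge',f([(346,104),(353,303)],.011))
print('held far',f([(361,186),(454,186)],.088),'short leg',f([(284,361)],.088))
E
```

```text
rim [[90.4, 66.6], [89.2, -69.6], [-87.9, -70.0]]
strap holes [[68.5, 42.0], [51.1, 41.9], [-8.3, 41.8], [-25.8, 41.5]] edge [[80.2, 21.5], [-37.7, 21.4]]
held far [[37.8, 6.1], [38.0, -32.9]] short leg [[-42.7, 44.8]]
```

```bash
python3 -m pendant '{"xyz":[[0,0,3],[0,0,3],[0,0,1],[0,0,0.5],[0,-0.4,0],[0,-0.5,0],[0,-0.4,0],[0,0,0]],"dr":[[0,0,0.3],[0,0,0],[0,0,0],[0,0,0],[0,0,0],[0,0,0],[0,0,0],[0,0,0]],"fingers":[0,0,0,0,0,0,0,0]}'
python3 -m pendant '{"xyz":[[0,0,0],[0,0,0.1],[0,0,0.1],[0,0,0.05],[0,0,0],[0,0,0],[0,0,0],[0,0,0]],"dr":[[0,0,0],[0,0,0],[0,0,0],[0,0,0],[0,0,0],[0,0,0],[0,0,0],[0,0,0]],"fingers":[0,0,0,0,0,2,2,2]}'
python3 - <<'E'
from h import *
print(tr(tool()[0]))
E
```

```text
time: 17.95
tool_pos: [0.6194, -0.0028, 0.0258]
orientation: [1.238, 2.886, 0.0]
ft_force: [-0.3, -0.1, -2.0]
opening: 0.008
grasp_force: 60.7
time: 18.75
tool_pos: [0.6192, -0.0021, 0.0222]
orientation: [1.238, 2.887, 0.0]
ft_force: [-0.4, -0.3, -0.6]
opening: 0.0198
grasp_force: 0.0
[-30.59168473  -0.78597937]
```

```bash
python3 -m pendant '{"xyz":[[0,0,-3],[0,0,-4],[0,0,-4],[0,0,-4],[0,0,0],[0,0,0],[0,0,0],[0,0,0]],"dr":[[0,0,0],[0,0,0],[0,0,0],[0,0,0],[0,0,0],[0,0,0],[0,0,0],[0,0,0]],"fingers":[2,2,2,4,8.5,8.5,8.5,8.5]}'|head -3
python3 - <<'E'
from h import *
look('tr2'); plan((.578,-.273,.17),45,8)
E
```

```text
time: 19.55
tool_pos: [0.6179, -0.0021, 0.1701]
orientation: [-1.237, -2.884, 0.002]
tcp [ 0.618  -0.0021  0.1702]
turn/row -0.18 step 3.42
[[-2.11, -2.7, 0.0], [-2.1, -2.7, 0.0], [-2.09, -2.71, 0.0], [-2.08, -2.72, 0.0], [-2.08, -2.72, 0.0], [-2.07, -2.73, 0.0], [-2.06, -2.73, 0.0], [-2.05, -2.74, 0.0]]
```

```bash
python3 -m pendant '{"xyz":[[-2.1,-2.7,0],[-2.1,-2.7,0],[-2.1,-2.7,0],[-2.1,-2.7,0],[-2.1,-2.7,0],[-2.1,-2.7,0],[-2.1,-2.7,0],[-2.1,-2.7,0]],"dr":[[0,0,0],[0,0,0],[0,0,0],[0,0,0],[0,0,0],[0,0,0],[0,0,0],[0,0,0]],"fingers":[8.5,8.5,8.5,8.5,8.5,8.5,8.5,8.5]}'|head -1
python3 -m pendant '{"xyz":[[0,0,0],[0,0,0],[0,0,0],[0,0,0],[0,0,0],[0,0,0],[0,0,0],[0,0,0]],"dr":[[0,0,0],[0,0,0],[0,0,0],[0,0,0],[0,0,0],[0,0,0],[0,0,0],[0,0,0]],"fingers":[8.5,8.5,8.5,8.5,8.5,8.5,8.5,8.5]}'|head -2
python3 - <<'E'
from h import *
look('sc'); a=cv2.imread('pics/tr2.png'); b=cv2.imread('pics/sc.png')
cv2.imwrite('pics/both.png',b)
E
```

```text
time: 20.4
time: 21.2
tool_pos: [0.5785, -0.2726, 0.1724]
tcp [ 0.5785 -0.2726  0.1723]
```

View pics/sc.png

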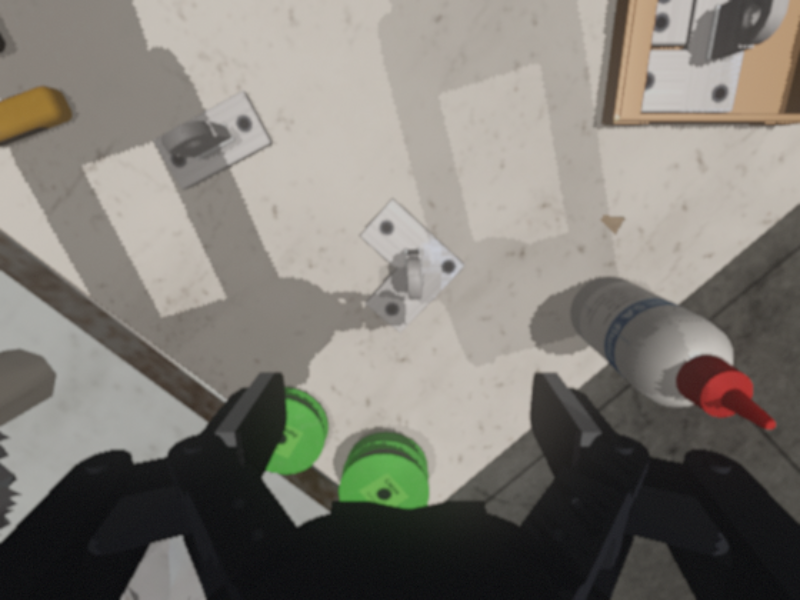

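The small corner plate has its outer corner at (464,265). Its arm ends are at (392,199), (360,235) and (408,325), and its holes at (386,228), (449,266) and (391,309). The short strap's corners are at (245,93), (272,143) and (187,188).

```bash
python3 - <<'E'
from h import *
px=[(464,265),(392,199),(360,235),(408,325)]; L=[(-30,-30),(50,-30),(50,10),(-30,50)]
fit('sc',px,L); o,y=fit('sc',px,L,sub=False); im,i=load('sc'); h=ray(i,(np.array([(386,228),(449,266),(391,309)])+.5)*.7-.5,.008)[:,:2]
t=np.radians(y); M=np.array([[np.cos(t),-np.sin(t)],[np.sin(t),np.cos(t)]]); print('holes local',((h-o)@M*1000).round(1).tolist(),go((*o,.02),y+45-180))
px=[(245,93),(272,143),(187,188)]; L=[(40,20),(40,-20),(-40,-20)]; fit('sc',px,L,sub=False)
E
```

```text
px [[464.0, 265.0], [392.0, 198.1999969482422], [359.1000061035156, 235.10000610351562], [404.70001220703125, 322.29998779296875]]
sc origin [ 0.581  -0.2669] yaw -177.37 res mm [[0.7, -3.9], [2.2, -1.9], [0.9, -1.0], [-3.8, 6.9]]
px [[464.0, 265.0], [392.0, 199.0], [360.0, 235.0], [408.0, 325.0]]
sc origin [ 0.5821 -0.2666] yaw -176.37 res mm [[0.1, -4.7], [2.0, -1.8], [0.0, 0.2], [-2.1, 6.2]]
holes local [[37.6, -7.8], [-21.0, -16.9], [-8.2, 41.9]] (array([ 0.19,  0.68, 15.23]), np.float64(-5.0), 'tilt', np.float64(0.0), 'curyaw', np.float64(43.6))
px [[245.0, 93.0], [272.0, 143.0], [187.0, 188.0]]
sc origin [ 0.4077 -0.3029] yaw 69.02 res mm [[0.9, -2.0], [-1.2, -1.0], [0.3, 2.9]]
```

```bash
python3 - <<'E'
from h import *
im,i=load('sc'); g=cv2.cvtColor(im,cv2.COLOR_BGR2GRAY); H=[]
for u,v in [(386,228),(449,266),(391,309)]:
    x,y=int(u*.7),int(v*.7); w=g[y-5:y+6,x-5:x+6].astype(float); q=np.clip(w.min()+40-w,0,None); yy,xx=np.mgrid[-5:6,-5:6]; H.append(((x+(q*xx).sum()/q.sum()+.5)/.7-.5,(y+(q*yy).sum()/q.sum()+.5)/.7-.5))
w=ray(i,(np.array(H)+.5)*.7-.5,.008); print([np.linalg.norm(w[a]-w[b]).round(4) for a,b in ((0,1),(1,2),(0,2))])
L=[(37,-10),(-21,-21),(-10,37)]
fit('sc',H,L,sub=False)
o,y=fit('sc',H+[(464,265),(392,199),(360,235)],L+[(-30,-30),(50,-30),(50,10)],sub=False)
print(go((*o,.02),y+45-180)); c=im[110:250,230:340]; cv2.imwrite('pics/scz.png',cv2.resize(c,None,fx=4,fy=4,interpolation=2))
E
```

```text
[np.float64(0.0589), np.float64(0.0588), np.float64(0.0679)]
px [[386.20001220703125, 227.3000030517578], [447.8999938964844, 266.3999938964844], [391.6000061035156, 308.79998779296875]]
sc origin [ 0.5815 -0.2704] yaw -178.48 res mm [[-0.4, 0.7], [-0.3, -0.4], [0.7, -0.3]]
px [[386.20001220703125, 227.3000030517578], [447.8999938964844, 266.3999938964844], [391.6000061035156, 308.79998779296875], [464.0, 265.0], [392.0, 199.0], [360.0, 235.0]]
sc origin [ 0.5818 -0.2701] yaw -178.94 res mm [[-0.8, 0.1], [-0.8, -0.5], [0.7, -0.5], [-1.0, 0.1], [1.0, -0.6], [0.9, 1.5]]
(array([-0.04,  0.41, 15.23]), np.float64(-2.5), 'tilt', np.float64(0.0), 'curyaw', np.float64(43.6))
```

View pics/scz.png

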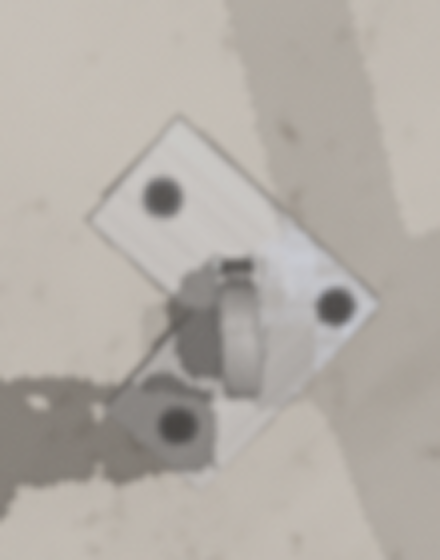

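The crop shows the small corner's far arm end at crop (200,480), further out than I first read. The fit from the holes is consistent, so I'll pick it up.

```bash
python3 -m pendant '{"xyz":[[0,0.4,3],[0,0,4],[0,0,4],[0,0,3],[0,0,1.2],[0,0,0],[0,0,0],[0,0,0]],"dr":[[0,0,-2.6],[0,0,0],[0,0,0],[0,0,0],[0,0,0],[0,0,0],[0,0,0],[0,0,0]],"fingers":[8.5,8.5,8.5,8.5,8.5,8.5,0,0]}'|head -3
python3 -m pendant '{"xyz":[[0,0,0],[0,0,0],[0,0,0],[0,0,0],[0,0,-2],[0,0,-4],[0,0,-4],[0,0,0]],"dr":[[0,0,0],[0,0,0],[0,0,0],[0,0,0],[0,0,0],[0,0,0],[0,0,0],[0,0,0]],"fingers":[0,0,0,0,0,0,0,0]}'
python3 - <<'E'
from h import *
plan((*wt((51,-32.5)),.12),88.6,16)
im,i=load('tr2'); cv2.imwrite('pics/q.png',im)
E
```

```text
time: 22.05
tool_pos: [0.5832, -0.2711, 0.0231]
orientation: [1.171, 2.911, -0.001]
time: 22.85
tool_pos: [0.5851, -0.2722, 0.1279]
orientation: [1.168, 2.905, -0.002]
ft_force: [0.3, -1.2, -0.1]
opening: 0.0075
grasp_force: 59.4
turn/row -2.65 step 2.19
[[1.52, 1.59, 0.04], [1.44, 1.65, 0.04], [1.36, 1.72, 0.04], [1.28, 1.78, 0.04], [1.2, 1.84, 0.04], [1.11, 1.89, 0.04], [1.02, 1.94, 0.04], [0.93, 1.99, 0.04]]
[[0.84, 2.03, 0.04], [0.75, 2.06, 0.04], [0.65, 2.1, 0.04], [0.55, 2.12, 0.04], [0.45, 2.15, 0.04], [0.35, 2.17, 0.04], [0.25, 2.18, 0.04], [0.15, 2.19, 0.04]]
```

```bash
python3 -m pendant '{"xyz":[[1.5,1.6,0],[1.4,1.7,0],[1.4,1.7,0],[1.3,1.8,0],[1.2,1.8,0],[1.1,1.9,0],[1,1.9,0],[0.9,2,0]],"dr":[[0,0,-2.65],[0,0,-2.65],[0,0,-2.65],[0,0,-2.65],[0,0,-2.65],[0,0,-2.65],[0,0,-2.65],[0,0,-2.65]],"fingers":[0,0,0,0,0,0,0,0]}'|head -1
python3 -m pendant '{"xyz":[[0.8,2,0],[0.7,2.1,0],[0.7,2.1,0],[0.5,2.1,0],[0.5,2.1,0],[0.4,2.2,0],[0.2,2.2,0],[0.2,2.2,0]],"dr":[[0,0,-2.65],[0,0,-2.65],[0,0,-2.65],[0,0,-2.65],[0,0,-2.65],[0,0,-2.65],[0,0,-2.65],[0,0,-2.65]],"fingers":[0,0,0,0,0,0,0,0]}'|head -1
python3 -m pendant '{"xyz":[[0,0,1],[0,0,1],[0,0,0],[0,0,0],[0,0,0],[0,0,0],[0,0,0],[0,0,0]],"dr":[[0,0,0],[0,0,0],[0,0,0],[0,0,0],[0,0,0],[0,0,0],[0,0,0],[0,0,0]],"fingers":[0,0,0,0,0,0,0,0]}'|head -3
python3 - <<'E'
from h import *
look('hold3'); print('tray mm',tr(tool()[0]), go((*wt((51.5,-32.5)),.1),88.6))
E
```

```text
time: 23.65
time: 24.45
time: 25.25
tool_pos: [0.5828, 0.0805, 0.1006]
orientation: [0.039, 3.141, 0.0]
tcp [0.5827 0.0805 0.1006]
tray mm [ 54.3588812  -31.38415917] (array([-0.28, -0.12,  0.06]), np.float64(-0.0), 'tilt', np.float64(0.02), 'curyaw', np.float64(88.6))
```

View pics/hold3.png

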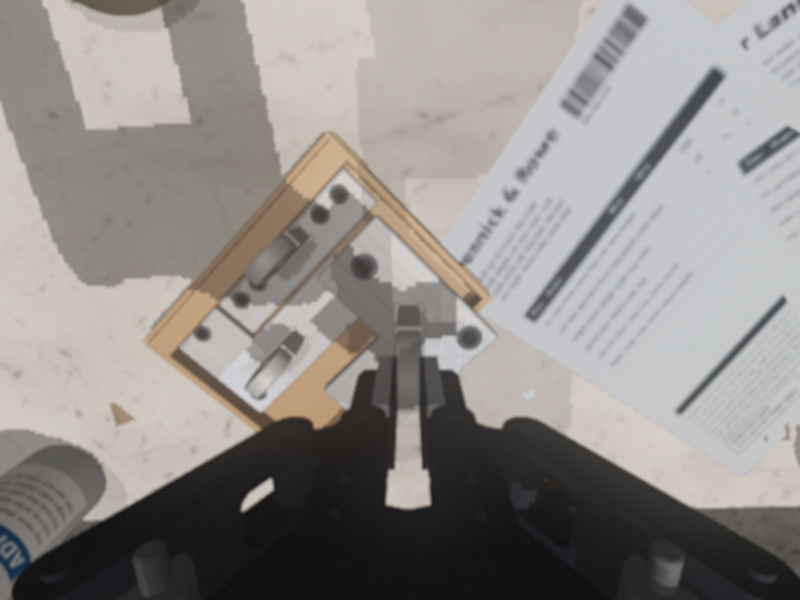

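The held small corner has holes at (364,266) and (470,338), with its outer corner at (497,336). In the tray, the strap's holes are at (340,194) and (319,215), and the long corner's short-leg hole is at (203,333).

```bash
python3 - <<'E'
from h import *
im,i=load('hold3'); f=lambda p,z: tr(ray(i,(np.array(p)+.5)*.7-.5,z)).round(1)
z=.0886; print('SC origin from holes',f([(364,266)],z)-[10,37],f([(470,338)],z)-[21,-21],'corner',f([(497,336)],z)-[30,-30])
print('strap holes',f([(340,194),(319,215),(241,299)],.011).tolist(),'LC leg hole',f([(203,333)],.011).tolist(),'rim',f([(328,132),(490,298),(147,341)],.02).tolist())
# LC hole local positions from lc2
im,i=load('lc2'); w=ray(i,(np.array([(403,188),(347,297),(412,306)])+.5)*.7-.5,.008)[:,:2]-[.4038,.2901]; t=np.radians(-7.4); M=np.array([[np.cos(t),-np.sin(t)],[np.sin(t),np.cos(t)]]); Lh=w@M*1000; print('LC local holes',Lh.round(1).tolist())
im,i=load('tr2'); g=cv2.cvtColor(im,cv2.COLOR_BGR2GRAY)
for h in Lh:
    a=wt(h+[-32,-.5]); u,v=proj(i,[[*a,.011]])[0]; x,y=int(round(u)),int(round(v))
    if not(8<x<552 and 8<y<412): continue
    w=g[y-7:y+8,x-7:x+8].astype(float); q=np.clip(w.min()+30-w,0,None); yy,xx=np.mgrid[-7:8,-7:8]
    p=(x+(q*xx).sum()/q.sum(),y+(q*yy).sum()/q.sum()); print('LC hole',(u/.7,v/.7),tr(ray(i,[p],.011)).round(1),'origin',(tr(ray(i,[p],.011))-h).round(1))
E
```

```text
SC origin from holes [[ 54.9 -30.4]] [[ 53.9 -30.9]] corner [[ 54.4 -30. ]]
strap holes [[69.0, 40.9], [50.8, 41.6], [-25.0, 41.8]] LC leg hole [[-61.4, 44.9]] rim [[90.4, 67.5], [89.9, -68.4], [-85.5, 66.2]]
LC local holes [[57.9, 0.7], [-29.9, 47.3], [-37.6, -6.8]]
LC hole (np.float64(407.7655927106455), np.float64(198.09851508420456)) [[26.1 -0.5]] origin [[-31.8  -1.2]]
LC hole (np.float64(351.24381853901485), np.float64(307.5595100476366)) [[-62.3  45.7]] origin [[-32.4  -1.6]]
LC hole (np.float64(416.84970579066123), np.float64(316.386719956919)) [[-69.9  -8.7]] origin [[-32.3  -1.9]]
```

```bash
python3 -m pendant '{"xyz":[[-0.38,0,2],[0,0,2],[0,0,1],[0,0,0],[0,0,1],[0,0,0.5],[0,0,0.5],[0,0,0.4]],"dr":[[0,0,0],[0,0,0],[0,0,0],[0,0,0],[0,0,0],[0,0,0],[0,0,0],[0,0,0]],"fingers":[0,0,0,0,0,0,0,0]}'
python3 -m pendant '{"xyz":[[0,0,0.2],[0,0,0.1],[0,0,0.05],[0,0,0],[0,0,0],[0,0,0],[0,0,0],[0,0,0]],"dr":[[0,0,0],[0,0,0],[0,0,0],[0,0,0],[0,0,0],[0,0,0],[0,0,0],[0,0,0]],"fingers":[0,0,0,0,0,0,0,0]}'
python3 - <<'E'
from h import *
s=readout.read_state(); print(tr(tool()[0]),s['ft_force'],s['wrist_torque'],s['tool_pos'][2])
E
```

```text
time: 26.1
tool_pos: [0.5879, 0.0775, 0.0343]
orientation: [0.039, 3.139, -0.008]
ft_force: [-48.0, -22.9, 81.7]
opening: 0.0075
grasp_force: 76.7
time: 26.9
tool_pos: [0.5883, 0.0765, 0.0325]
orientation: [0.039, 3.138, -0.009]
ft_force: [-40.1, -20.5, 70.8]
opening: 0.0084
grasp_force: 77.3
[ 47.65306899 -32.68362845] [-40.05549601 -20.50516854  70.75870228] [-3.17106851  6.53179696  0.20045749] 0.032536892559982475
```

```bash
python3 -m pendant '{"xyz":[[0,0,-1],[0,0,-2],[0,0,-2],[0,0,-2.75],[0,0,0],[0,0,0],[0,0,0],[0,0,0]],"dr":[[0,0,0],[0,0,0],[0,0,0],[0,0,0],[0,0,0],[0,0,0],[0,0,0],[0,0,0]],"fingers":[0,0,0,0,0,0,0,0]}'
python3 - <<'E'
from h import *
look('hold4'); print(tr(tool()[0]))
def holes(name,pts,zc,r=9):
    im,i=load(name); g=cv2.cvtColor(im,cv2.COLOR_BGR2GRAY); out=[]
    for u,v in pts:
        x,y=int(u*.7),int(v*.7); w=g[y-r:y+r+1,x-r:x+r+1]; m=(w<int(w.min())+35).astype(np.uint8); n,_,st,c=cv2.connectedComponentsWithStats(m); k=1+st[1:,4].argmax()
        out.append(c[k]+[x-r,y-r]); print('hole px',(out[-1]/.7).round(1),st[k,4])
    return tr(ray(i,out,zc)).round(1)
for n,z in (('hold3',.0886),('hold4',.0886)):
    h=holes(n,[(364,266),(470,338)],z); print(n,h.tolist(),(h-[[10,37],[21,-21]]).tolist())
h=holes('hold4',[(340,194),(319,215),(241,299),(203,333)],.011); print('tray plates',h.tolist())
E
```

```text
time: 27.7
tool_pos: [0.5853, 0.0805, 0.0986]
orientation: [-0.039, -3.139, 0.0]
ft_force: [0.5, -0.1, -1.8]
opening: 0.0078
grasp_force: 65.6
tcp [0.5854 0.0805 0.0987]
[ 52.53425383 -33.26091339]
hole px [361.3 267.6] 194
hole px [468.5 337.2] 155
hold3 [[63.5, 6.8], [74.6, -51.3]] [[53.5, -30.2], [53.599999999999994, -30.299999999999997]]
hole px [367.1 265.3] 175
hole px [474.3 340.1] 171
hold4 [[64.8, 4.1], [74.3, -55.1]] [[54.8, -32.9], [53.3, -34.1]]
hole px [337.3 190.2] 92
hole px [317.5 211.6] 104
hole px [239.1 297. ] 99
hole px [198.9 330.5] 67
tray plates [[68.3, 41.7], [50.5, 41.7], [-25.3, 41.6], [-62.0, 45.9]]
```

```bash
python3 -m pendant '{"xyz":[[0.5,2.2,0],[0.5,2.2,0],[0.5,2.2,0],[0.5,2.2,0],[0.5,2.2,0],[0.5,2.2,0],[0.5,2.2,0],[0.5,2.2,0]],"dr":[[0,0,0],[0,0,0],[0,0,0],[0,0,0],[0,0,0],[0,0,0],[0,0,0],[0,0,0]],"fingers":[0,0,0,0,0,0,0,0]}'|head -2
python3 -m pendant '{"xyz":[[0,0,3],[0,0,2],[0,0,1],[0,0,1],[0,0,0.5],[0,0,0],[0,0,0],[0,0,0]],"dr":[[0,0,0],[0,0,0],[0,0,0],[0,0,0],[0,0,0],[0,0,0],[0,0,0],[0,0,0]],"fingers":[0,0,0,0,0,0,3,4]}'
python3 -m pendant '{"xyz":[[0,0,0],[0,0,-3],[0,0,-4],[0,0,-4],[0,0,-4],[0,0,0],[0,0,0],[0,0,0]],"dr":[[0,0,0],[0,0,0],[0,0,0],[0,0,0],[0,0,0],[0,0,8.5],[0,0,8.5],[0,0,8.5]],"fingers":[4,5,8.5,8.5,8.5,8.5,8.5,8.5]}'|head -2
python3 - <<'E'
from h import *
plan((*wt((-31,-1.2)),.08),43.6,16)
E
```

```text
time: 28.55
tool_pos: [0.55, 0.2582, 0.0992]
time: 29.35
tool_pos: [0.5519, 0.2578, 0.0268]
orientation: [0.039, 3.139, 0.001]
ft_force: [0.2, -0.4, 0.2]
opening: 0.0359
grasp_force: 0.0
time: 30.15
tool_pos: [0.5513, 0.2577, 0.1767]
turn/row 1.19 step 1.78
[[-1.12, -1.25, 0.6], [-1.15, -1.22, 0.6], [-1.17, -1.2, 0.6], [-1.2, -1.18, 0.6], [-1.22, -1.15, 0.6], [-1.25, -1.12, 0.6], [-1.27, -1.1, 0.6], [-1.29, -1.07, 0.6]]
[[-1.31, -1.04, 0.6], [-1.34, -1.02, 0.6], [-1.36, -0.99, 0.6], [-1.38, -0.96, 0.6], [-1.4, -0.93, 0.6], [-1.42, -0.9, 0.6], [-1.43, -0.87, 0.6], [-1.45, -0.84, 0.6]]
```

```bash
python3 -m pendant '{"xyz":[[-2.3,-2.5,0],[-2.3,-2.4,0.5],[-2.4,-2.3,1],[-2.5,-2.2,1],[-2.6,-2.1,1.5],[-2.7,-2,2],[-2.8,-1.9,2],[-2.8,-1.8,1.6]],"dr":[[0,0,2.4],[0,0,2.4],[0,0,2.4],[0,0,2.4],[0,0,2.4],[0,0,2.4],[0,0,2.4],[0,0,2.4]],"fingers":[3,3,3,3,3,3,3,3]}'|head -2
python3 -m pendant '{"xyz":[[0,0,0],[0,0,0],[0,0,0],[0,0,0],[0,0,0],[0,0,0],[0,0,0],[0,0,0]],"dr":[[0,0,0],[0,0,0],[0,0,0],[0,0,0],[0,0,0],[0,0,0],[0,0,0],[0,0,0]],"fingers":[3,3,3,3,3,3,3,3]}'|head -2
python3 - <<'E'
from h import *
s=readout.read_state(); print(s['opening'],tr(tool()[0]),go((*wt((-31,-1.2)),.0235),43.6))
E
```

```text
time: 30.95
tool_pos: [0.6182, -0.0032, 0.0788]
time: 31.75
tool_pos: [0.6181, -0.0016, 0.0794]
0.02996747134000368 [-29.46354591  -0.33858895] (array([-0.15,  0.08,  5.59]), np.float64(0.3), 'tilt', np.float64(0.01), 'curyaw', np.float64(43.9))
```

```bash
python3 -m pendant '{"xyz":[[0,0,2],[0,0,2],[0,0,1],[0,0,0.6],[0,0,0],[0,0,0],[0,0,0],[0,0,0]],"dr":[[0,0,0.3],[0,0,0],[0,0,0],[0,0,0],[0,0,0],[0,0,0],[0,0,0],[0,0,0]],"fingers":[3,3,3,3,3,0,0,0]}'
python3 -m pendant '{"xyz":[[0,0,0],[0,-0.1,0],[0,-0.1,0],[0,-0.15,0],[0,0,0],[0,0,0],[0,0,0],[0,0,0]],"dr":[[0,0,0],[0,0,0],[0,0,0],[0,0,0],[0,0,0],[0,0,0],[0,0,0],[0,0,0]],"fingers":[0,0,0,0,0,0,2,2]}'
python3 -m pendant '{"xyz":[[0,0,0],[0,0,-3],[0,0,-4],[0,0,-4],[0,0,-4],[0,0,0],[0,0,0],[0,0,0]],"dr":[[0,0,0],[0,0,0],[0,0,0],[0,0,0],[0,0,0],[0,0,0],[0,0,0],[0,0,0]],"fingers":[2,2,2,5,8.5,8.5,8.5,8.5]}'|head -2
cat >> h.py <<'E'
def holes(name,pts,zc,r=9):
    """dark-blob centroids near predicted pixels (native) -> world xy"""
    im,i=load(name); g=cv2.cvtColor(im,cv2.COLOR_BGR2GRAY); out=[]
    for u,v in pts:
        x,y=int(round(u)),int(round(v)); w=g[y-r:y+r+1,x-r:x+r+1]; m=(w<int(w.min())+35).astype(np.uint8); n,_,st,c=cv2.connectedComponentsWithStats(m); k=1+st[1:,4].argmax()
        out.append(c[k]+[x-r,y-r])
    return ray(i,out,zc)[:,:2],np.array(out)
E
python3 - <<'E'
from h import *
look('tr3'); im,i=load('tr3'); Lh=np.array([(57.9,.7),(-29.9,47.3),(-37.6,-6.8)])
w,_=holes('tr3',proj(i,[[*wt(h+[-32,2.5]),.011] for h in Lh]),.011,7); print('LC origin',(tr(w)-Lh).round(1).tolist())
sh=np.array([(47,0),(29.6,0),(-29.6,0),(-47,0)]); w,_=holes('tr3',proj(i,[[*wt(h+[21.5,42.5]),.011] for h in sh]),.011,6); print('strap',(tr(w)-sh).round(1).tolist())
plan((.551,.24,.17),90,16)
E
```

```text
time: 32.55
tool_pos: [0.6189, -0.002, 0.0246]
orientation: [1.237, 2.886, 0.001]
ft_force: [-1.3, -0.9, 3.4]
opening: 0.0078
grasp_force: 60.5
time: 33.35
tool_pos: [0.6145, -0.0045, 0.0225]
orientation: [-1.237, -2.886, 0.002]
ft_force: [0.1, 0.1, -0.4]
opening: 0.0201
grasp_force: 0.0
time: 34.15
tool_pos: [0.6144, -0.0043, 0.1715]
tcp [ 0.6141 -0.0042  0.171 ]
LC origin [[-32.2, 1.2], [-32.2, 0.6], [-32.5, 0.9]]
strap [[21.4, 41.7], [21.8, 41.9], [21.0, 41.9], [21.5, 42.0]]
turn/row -2.9 step 1.58
[[1.38, 0.77, 0.01], [1.34, 0.84, 0.01], [1.29, 0.9, 0.01], [1.25, 0.97, 0.01], [1.2, 1.03, 0.01], [1.14, 1.09, 0.01], [1.09, 1.14, 0.01], [1.03, 1.2, 0.01]]
[[0.96, 1.25, 0.01], [0.9, 1.29, 0.01], [0.83, 1.34, 0.01], [0.76, 1.38, 0.01], [0.69, 1.42, 0.01], [0.62, 1.45, 0.01], [0.55, 1.48, 0.01], [0.47, 1.5, 0.01]]
```

```bash
python3 -m pendant '{"xyz":[[2.7,1.6,0],[2.6,1.8,0],[2.4,2.1,0],[2.2,2.3,0],[2,2.5,0],[1.7,2.7,0],[1.4,2.9,0],[1.1,3,0]],"dr":[[0,0,-5.6],[0,0,-5.6],[0,0,-5.6],[0,0,-5.6],[0,0,-5.6],[0,0,-5.6],[0,0,-5.6],[0,0,-5.6]],"fingers":[8.5,8.5,8.5,8.5,8.5,8.5,8.5,8.5]}'|head -1
python3 -m pendant '{"xyz":[[0,0,0],[0,0,0],[0,0,0],[0,0,0],[0,0,0],[0,0,0],[0,0,0],[0,0,0]],"dr":[[0,0,0],[0,0,0],[0,0,0],[0,0,0],[0,0,0],[0,0,0],[0,0,0],[0,0,0]],"fingers":[8.5,8.5,8.5,8.5,8.5,8.5,8.5,8.5]}'|head -2
python3 - <<'E'
from h import *
look('sc2'); im,i=load('sc2'); g=cv2.cvtColor(im,cv2.COLOR_BGR2GRAY)
# SC expected at (.552,.258), local x yaw 223.6
t=np.radians(223.6); M=np.array([[np.cos(t),-np.sin(t)],[np.sin(t),np.cos(t)]]); L=np.array([(37,-10),(-21,-21),(-10,37)])/1000
p=proj(i,np.c_[L@M.T+[.552,.258],[.008]*3]); print('pred',p.round(),)
m=(g<95).astype(np.uint8); n,_,st,c=cv2.connectedComponentsWithStats(m)
for k in range(1,n):
    if 15<st[k,4]<150 and abs(c[k]-p.mean(0)).max()<80: print(c[k].round(1),st[k,2:],ray(i,[c[k]],.008)[0,:2].round(4))
E
```

```text
time: 35.0
time: 35.8
tool_pos: [0.5554, 0.2431, 0.1734]
tcp [0.5553 0.2432 0.1734]
pred [[281. 155.]
 [324. 184.]
 [282. 211.]]
[334.1 137.6] [16  9 43] [0.501  0.2989]
[281.5 151.8] [ 7  6 31] [0.5149 0.24  ]
[323. 182.] [ 5  5 21] [0.5508 0.287 ]
[281.4 209.6] [ 6  6 30] [0.583  0.2377]
[227.1 219.1] [12 15 52] [0.593  0.1719]
```

```bash
python3 - <<'E'
from h import *
px=(np.array([(281.5,151.8),(323,182),(281.4,209.6)])+.5)/.7-.5
o,y=fit('sc2',px,[(37,-10),(-21,-21),(-10,37)],sub=False)
print(go((*o,.02),y+45-180))
E
```

```text
px [[402.3999938964844, 217.10000610351562], [461.6000061035156, 260.20001220703125], [402.20001220703125, 299.6000061035156]]
sc2 origin [0.5497 0.2577] yaw -137.07 res mm [[-0.8, 0.1], [0.1, -0.4], [0.7, 0.2]]
(array([ 0.61,  1.44, 15.34]), np.float64(0.4), 'tilt', np.float64(0.01), 'curyaw', np.float64(88.4))
```

```bash
python3 -m pendant '{"xyz":[[0.6,1.4,3],[0,0,4],[0,0,4],[0,0,3],[0,0,1.3],[0,0,0],[0,0,0],[0,0,0]],"dr":[[0,0,0.4],[0,0,0],[0,0,0],[0,0,0],[0,0,0],[0,0,0],[0,0,0],[0,0,0]],"fingers":[8.5,8.5,8.5,8.5,8.5,8.5,0,0]}'|head -3
python3 -m pendant '{"xyz":[[0,0,0],[0,0,0],[0,0,0],[0,0,0],[0,0,-2],[0,0,-3],[0,0,-3],[0,0,0]],"dr":[[0,0,0],[0,0,0],[0,0,0],[0,0,0],[0,0,0],[0,0,0],[0,0,0],[0,0,0]],"fingers":[0,0,0,0,0,0,0,0]}'
python3 - <<'E'
from h import *
plan((*wt((51.5,-31.8)),.10),88.6,8); print(wt((51.5,-31.8)))
E
```

```text
time: 36.65
tool_pos: [0.5516, 0.2582, 0.023]
orientation: [0.055, 3.137, 0.002]
time: 37.45
tool_pos: [0.5528, 0.2586, 0.1056]
orientation: [0.055, 3.134, 0.004]
ft_force: [1.5, 0.2, -0.7]
opening: 0.0077
grasp_force: 61.2
turn/row -0.08 step 2.29
[[-0.48, -2.23, 0.07], [-0.48, -2.23, 0.07], [-0.48, -2.23, 0.07], [-0.47, -2.24, 0.07], [-0.47, -2.24, 0.07], [-0.47, -2.24, 0.07], [-0.46, -2.24, 0.07], [-0.46, -2.24, 0.07]]
[0.58501326 0.07872475]
```

```bash
python3 -m pendant '{"xyz":[[-0.5,-2.2,0],[-0.5,-2.2,0],[-0.5,-2.2,0],[-0.5,-2.2,0],[-0.5,-2.2,0],[-0.5,-2.3,0],[-0.5,-2.3,0],[-0.5,-2.2,0]],"dr":[[0,0,-0.6],[0,0,0],[0,0,0],[0,0,0],[0,0,0],[0,0,0],[0,0,0],[0,0,0]],"fingers":[0,0,0,0,0,0,0,0]}'|head -1
python3 -m pendant '{"xyz":[[0,0,0],[0,0,0],[0,0,0],[0,0,0],[0,0,0],[0,0,0],[0,0,0],[0,0,0]],"dr":[[0,0,0],[0,0,0],[0,0,0],[0,0,0],[0,0,0],[0,0,0],[0,0,0],[0,0,0]],"fingers":[0,0,0,0,0,0,0,0]}'|head -2
python3 - <<'E'
from h import *
look('hold5'); t=tool()[0]; print(tr(t),go((*wt((51.5,-31.8)),.1),88.6))
im,i=load('hold5'); z=t[2]-.012; o=tr(t)
def pr(x,y): return proj(i,[[*wt((x,y)),z]])[0]
w,p=holes('hold5',[pr(o[0]+10,o[1]+37),pr(o[0]+21,o[1]-21)],z,10); print('px',(p/.7).round(),'SC origin',(tr(w)-[[10,37],[21,-21]]).round(1).tolist())
g=cv2.cvtColor(im,cv2.COLOR_BGR2GRAY)
for k in range(2):
    x,y=p[k].astype(int); print(g[y-9:y+10:3,x-9:x+10:3].tolist())
E
```

```text
time: 38.25
time: 39.05
tool_pos: [0.5851, 0.0786, 0.1004]
tcp [0.585  0.0786 0.1004]
[ 51.37601673 -31.70867706] (array([0.  , 0.02, 0.04]), np.float64(-0.0), 'tilt', np.float64(0.01), 'curyaw', np.float64(88.6))
px [[361. 266.]
 [469. 336.]] SC origin [[51.2, -30.0], [51.2, -30.3]]
[[116, 123, 162, 120, 112, 124, 168], [116, 101, 72, 81, 81, 94, 107], [116, 86, 69, 61, 70, 72, 100], [112, 83, 65, 58, 70, 71, 94], [112, 98, 71, 60, 60, 70, 102], [115, 111, 89, 73, 71, 86, 137], [115, 115, 112, 106, 104, 109, 151]]
[[181, 182, 188, 189, 197, 204, 200], [181, 157, 112, 105, 107, 146, 203], [163, 104, 85, 78, 80, 104, 155], [158, 100, 75, 77, 76, 93, 139], [170, 103, 78, 76, 77, 101, 152], [184, 137, 104, 95, 100, 128, 181], [185, 178, 166, 152, 167, 181, 179]]
```

```bash
python3 -m pendant '{"xyz":[[-0.1,0.1,2],[0,0,2],[0,0,1.2],[0,0,0],[0,0,0],[0,0,0],[0,0,0],[0,0,0]],"dr":[[0,0,0],[0,0,0],[0,0,0],[0,0,0],[0,0,0],[0,0,0],[0,0,0],[0,0,0]],"fingers":[0,0,0,0,0,0,0,0]}'|head -4
python3 -m pendant '{"xyz":[[0,0,0.3],[0,0,0.3],[0,0,0.3],[0,0,0.3],[0,0,0],[0,0,0],[0,0,0],[0,0,0]],"dr":[[0,0,0],[0,0,0],[0,0,0],[0,0,0],[0,0,0],[0,0,0],[0,0,0],[0,0,0]],"fingers":[0,0,0,0,0,0,0,0]}'|head -4
python3 - <<'E'
from h import *
print(tr(tool()[0]),tool()[0])
E
```

```text
time: 39.9
tool_pos: [0.5867, 0.0795, 0.0492]
orientation: [0.039, 3.14, 0.0]
ft_force: [-0.7, 0.0, -1.6]
time: 40.7
tool_pos: [0.5862, 0.0795, 0.0365]
orientation: [0.039, 3.141, 0.0]
ft_force: [0.4, 0.3, -1.7]
[ 51.2109054  -33.19023907] [0.5862194  0.07947413 0.03650626]
```

```bash
python3 -m pendant '{"xyz":[[0,0,0.2],[0,0,0.2],[0,0,0.2],[0,0,0.2],[0,0,0.2],[0,0,0.2],[0,0,0.15],[0,0,0]],"dr":[[0,0,0],[0,0,0],[0,0,0],[0,0,0],[0,0,0],[0,0,0],[0,0,0],[0,0,0]],"fingers":[0,0,0,0,0,0,0,0]}'|head -4
```

```text
time: 41.5
tool_pos: [0.586, 0.0799, 0.0236]
orientation: [-0.039, -3.141, -0.001]
ft_force: [-4.9, 1.8, 6.8]
```

```bash
python3 -m pendant '{"xyz":[[0,0,0],[0,0,0],[0,0,0],[0,0,-3],[0,0,-4],[0,0,-4],[0,0,-4],[0,0,0]],"dr":[[0,0,0],[0,0,0],[0,0,0],[0,0,0],[0,0,0],[0,0,0],[0,0,8.5],[0,0,8.5]],"fingers":[2,2,2,2,2,5,8.5,8.5]}'|head -3
python3 - <<'E'
from h import *
plan((.405,-.30,.17),-21,16)
E
```

```text
time: 42.3
tool_pos: [0.5902, 0.0796, 0.1808]
orientation: [0.51, 3.088, 0.004]
turn/row 5.77 step 2.64
[[0.33, -2.62, 0.05], [0.07, -2.64, 0.05], [-0.2, -2.63, 0.05], [-0.46, -2.6, 0.05], [-0.72, -2.54, 0.05], [-0.97, -2.46, 0.05], [-1.21, -2.35, 0.05], [-1.44, -2.21, 0.05]]
[[-1.66, -2.06, 0.05], [-1.86, -1.88, 0.05], [-2.03, -1.68, 0.05], [-2.19, -1.47, 0.05], [-2.33, -1.24, 0.05], [-2.44, -1.0, 0.05], [-2.53, -0.75, 0.05], [-2.59, -0.49, 0.05]]
```

```bash
python3 -m pendant '{"xyz":[[0.3,-2.6,0],[0,-2.6,0],[-0.2,-2.6,0],[-0.5,-2.6,0],[-0.7,-2.5,0],[-1,-2.5,0],[-1.2,-2.3,0],[-1.4,-2.2,0]],"dr":[[0,0,5.7],[0,0,5.7],[0,0,5.7],[0,0,5.7],[0,0,5.7],[0,0,5.7],[0,0,5.7],[0,0,5.7]],"fingers":[8.5,8.5,8.5,8.5,8.5,8.5,8.5,8.5]}'|head -1
python3 -m pendant '{"xyz":[[-1.7,-2,0],[-1.9,-1.9,0],[-2,-1.7,0],[-2.2,-1.5,0],[-2.3,-1.2,0],[-2.4,-1,0],[-2.5,-0.8,0],[-2.6,-0.5,0]],"dr":[[0,0,5.7],[0,0,5.7],[0,0,5.7],[0,0,5.7],[0,0,5.7],[0,0,5.7],[0,0,5.7],[0,0,5.7]],"fingers":[8.5,8.5,8.5,8.5,8.5,8.5,8.5,8.5]}'|head -1
python3 -m pendant '{"xyz":[[0,0,0],[0,0,0],[0,0,0],[0,0,0],[0,0,0],[0,0,0],[0,0,0],[0,0,0]],"dr":[[0,0,0],[0,0,0],[0,0,0],[0,0,0],[0,0,0],[0,0,0],[0,0,0],[0,0,0]],"fingers":[8.5,8.5,8.5,8.5,8.5,8.5,8.5,8.5]}'|head -2
python3 - <<'E'
from h import *
look('ss'); im,i=load('ss'); g=cv2.cvtColor(im,cv2.COLOR_BGR2GRAY); p=proj(i,[[.4077,-.3029,.008]])[0]; print('pred',p)
for th in (75,95):
  m=(g<th).astype(np.uint8); n,_,st,c=cv2.connectedComponentsWithStats(m)
  for k in range(1,n):
    if 12<st[k,4]<150 and abs(c[k]-p).max()<60: print(th,c[k].round(1),st[k,2:],ray(i,[c[k]],.008)[0,:2].round(4))
E
```

```text
time: 43.1
time: 43.9
time: 44.7
tool_pos: [0.4083, -0.3012, 0.1728]
tcp [ 0.4082 -0.3012  0.1728]
pred [285.21044627 188.75589825]
75 [284.5 165.5] [ 4  4 16] [ 0.416  -0.2771]
95 [284.5 165.4] [ 8  8 44] [ 0.416 -0.277]
95 [283.3 214.8] [ 6  5 26] [ 0.3949 -0.3322]
```

```bash
python3 - <<'E'
from h import *
im,i=load('ss'); g=cv2.GaussianBlur(cv2.cvtColor(im,cv2.COLOR_BGR2GRAY),(3,3),0).astype(int)
print('col prof rows140-235 @u=273',g[140:236:1,270:276].mean(1).astype(int).tolist())
print('@u=296',g[140:236,293:299].mean(1).astype(int).tolist())
print('row prof cols 255-315 @v=156',g[154:158,255:316].mean(0).astype(int).tolist())
print('@v=178',g[174:178,255:316].mean(0).astype(int).tolist())
E
```

```text
col prof rows140-235 @u=273 [161, 161, 161, 161, 161, 161, 161, 161, 161, 161, 161, 161, 161, 159, 152, 145, 145, 153, 159, 161, 161, 160, 159, 159, 160, 161, 163, 165, 168, 171, 175, 179, 181, 182, 182, 182, 181, 181, 181, 181, 181, 181, 181, 181, 180, 180, 180, 180, 180, 180, 179, 179, 179, 179, 179, 179, 179, 179, 178, 178, 178, 178, 178, 178, 177, 177, 177, 177, 177, 177, 177, 176, 176, 176, 176, 175, 175, 175, 175, 175, 174, 171, 168, 171, 177, 180, 181, 181, 181, 181, 181, 181, 180, 180, 180, 180]
@u=296 [153, 152, 152, 154, 156, 158, 159, 160, 160, 160, 160, 159, 159, 158, 154, 147, 142, 147, 156, 160, 161, 161, 161, 160, 160, 161, 162, 166, 172, 178, 180, 181, 181, 180, 179, 178, 178, 179, 179, 178, 178, 177, 177, 177, 177, 176, 176, 176, 176, 177, 177, 177, 177, 177, 177, 178, 178, 177, 177, 177, 177, 177, 177, 177, 176, 176, 176, 176, 176, 175, 175, 175, 175, 174, 174, 174, 174, 174, 173, 173, 172, 170, 168, 172, 176, 178, 177, 177, 176, 177, 177, 178, 178, 179, 179, 179]
row prof cols 255-315 @v=156 [161, 161, 161, 160, 158, 156, 154, 153, 154, 156, 158, 155, 151, 148, 146, 145, 145, 146, 149, 152, 156, 158, 156, 152, 149, 147, 148, 149, 151, 152, 152, 152, 151, 150, 149, 148, 146, 146, 147, 147, 148, 148, 148, 147, 147, 148, 149, 153, 157, 160, 161, 162, 162, 162, 162, 162, 162, 162, 161, 162, 162]
@v=178 [178, 178, 178, 178, 178, 178, 179, 179, 179, 179, 176, 169, 165, 171, 178, 182, 182, 181, 181, 182, 182, 182, 179, 175, 174, 172, 169, 165, 161, 156, 153, 151, 150, 150, 153, 157, 160, 164, 170, 175, 179, 182, 183, 183, 180, 174, 167, 167, 173, 178, 179, 178, 177, 177, 176, 175, 175, 175, 173, 171, 170]
```

```bash
python3 - <<'E'
from h import *
im,i=load('ss'); a=ray(i,[(273,155.6),(296,156)],.005)[:,:2]; b=ray(i,[(273,222),(296,222)],.006)[:,:2]; s=ray(i,[(267,176),(301.5,176)],.006)[:,:2]
t,M=tool(); loc=lambda w:((w-t[:2])@M[:2,:2]*1000).round(1)
print('far',loc(a).tolist(),'near',loc(b).tolist(),'sides',loc(s).tolist()); print('holes',loc(ray(i,[(284.5,165.5),(283.3,214.8)],.008)[:,:2]).tolist())
print(M.round(3).tolist())
E
```

```text
far [[36.2, -13.9], [35.7, 12.3]] near [[-43.4, -14.8], [-43.4, 13.2]] sides [[12.9, -21.0], [12.9, 18.9]]
holes [[25.3, -0.8], [-33.6, -2.2]]
[[0.336, 0.942, -0.0], [0.942, -0.336, -0.0], [-0.0, -0.0, -1.0]]
```

```bash
python3 -m pendant '{"xyz":[[-0.4,-0.1,3],[0,0,4],[0,0,4],[0,0,3],[0,0,1.25],[0,0,0],[0,0,0],[0,0,0]],"dr":[[0,0,1],[0,0,0],[0,0,0],[0,0,0],[0,0,0],[0,0,0],[0,0,0],[0,0,0]],"fingers":[8.5,8.5,8.5,8.5,8.5,8.5,0,0]}'|head -3
python3 -m pendant '{"xyz":[[0,0,0],[0,0,0],[0,0,0],[0,0,0],[0,0,-2],[0,0,-4],[0,0,-4],[0,0,0]],"dr":[[0,0,0],[0,0,0],[0,0,0],[0,0,0],[0,0,0],[0,0,0],[0,0,0],[0,0,0]],"fingers":[0,0,0,0,0,0,0,0]}'
python3 - <<'E'
from h import *
plan((*wt((-42,-41.5)),.12),43.6,16)
E
```

```text
time: 45.55
tool_pos: [0.4073, -0.3061, 0.0226]
orientation: [2.58, 1.786, 0.001]
time: 46.35
tool_pos: [0.4091, -0.3076, 0.1269]
orientation: [2.575, 1.782, 0.004]
ft_force: [1.0, -0.4, -1.5]
opening: 0.0078
grasp_force: 59.5
turn/row -4.01 step 2.55
[[2.45, 0.73, 0.04], [2.39, 0.9, 0.04], [2.32, 1.07, 0.04], [2.24, 1.23, 0.04], [2.15, 1.38, 0.04], [2.05, 1.53, 0.04], [1.94, 1.67, 0.04], [1.81, 1.8, 0.04]]
[[1.68, 1.92, 0.04], [1.55, 2.03, 0.04], [1.4, 2.14, 0.04], [1.25, 2.23, 0.04], [1.09, 2.31, 0.04], [0.92, 2.38, 0.04], [0.75, 2.44, 0.04], [0.58, 2.49, 0.04]]
```

```bash
python3 -m pendant '{"xyz":[[2.4,0.7,0],[2.4,0.9,0],[2.3,1.1,0],[2.2,1.2,0],[2.2,1.4,0],[2.1,1.5,0],[1.9,1.7,0],[1.8,1.8,0]],"dr":[[0,0,-4],[0,0,-4],[0,0,-4],[0,0,-4],[0,0,-4],[0,0,-4],[0,0,-4],[0,0,-4]],"fingers":[0,0,0,0,0,0,0,0]}'|head -1
python3 -m pendant '{"xyz":[[1.7,1.9,0],[1.6,2,0],[1.4,2.1,0],[1.3,2.2,0],[1.1,2.3,0],[0.9,2.4,0],[0.8,2.4,0],[0.6,2.5,0]],"dr":[[0,0,-4],[0,0,-4],[0,0,-4],[0,0,-4],[0,0,-4],[0,0,-4],[0,0,-4],[0,0,-4]],"fingers":[0,0,0,0,0,0,0,0]}'|head -1
python3 -m pendant '{"xyz":[[0,0,1],[0,0,1],[0,0,0],[0,0,0],[0,0,0],[0,0,0],[0,0,0],[0,0,0]],"dr":[[0,0,0],[0,0,0],[0,0,0],[0,0,0],[0,0,0],[0,0,0],[0,0,0],[0,0,0]],"fingers":[0,0,0,0,0,0,0,0]}'|head -2
python3 - <<'E'
from h import *
look('hold6'); t=tool()[0]; o=tr(t); print(o,go((*wt((-42,-41.8)),.1),43.6))
im,i=load('hold6'); g=cv2.GaussianBlur(cv2.cvtColor(im,cv2.COLOR_BGR2GRAY),(3,3),0).astype(int); z=t[2]-.012
pr=lambda x,y,z: proj(i,[[*wt((x,y)),z]])[0]
p=pr(o[0]+29.6,o[1],z); w,q=holes('hold6',[p],z,10); print('hole',tr(w)-[29.6,0],q,p)
c=pr(o[0]+40,o[1]-10,z).astype(int); print('far edge pred',c,g[c[1]-15:c[1]+16,c[0]-3:c[0]+4].mean(1).astype(int).tolist())
for dy in (20,-20):
    c=pr(o[0]+28,o[1]+dy,z).astype(int); print('side',dy,c,g[c[1]-2:c[1]+3,c[0]-12:c[0]+13].mean(0).astype(int).tolist())
Lh=np.array([(57.9,.7)]); w,_=holes('hold6',[pr(26,1,.011)],.011,7); print('LC',tr(w)-Lh)
w,_=holes('hold6',[pr(51+10,-32+37,.011),pr(51+21,-32-21,.011),pr(51-37,-32-10,.011)],.011,7); print('SC',(tr(w)-[[10,37],[21,-21],[-37,-10]]).round(1).tolist())
E
```

```text
time: 47.15
time: 47.95
time: 48.75
tool_pos: [0.652, 0.0207, 0.1007]
tcp [0.6519 0.0208 0.1006]
[-36.59901743 -40.28393921] (array([-0.54,  0.15,  0.06]), np.float64(-0.2), 'tilt', np.float64(0.03), 'curyaw', np.float64(43.4))
hole [[-37.03147721 -39.81811491]] [[284.36428571 193.88571429]] [285.09188684 193.22302154]
far edge pred [300 177] [190, 184, 182, 179, 176, 176, 176, 175, 175, 175, 175, 174, 165, 151, 150, 171, 195, 209, 214, 215, 215, 214, 214, 214, 214, 214, 214, 213, 214, 214, 213]
side 20 [253 195] [101, 98, 104, 116, 124, 123, 121, 122, 124, 125, 125, 129, 143, 167, 192, 206, 212, 213, 213, 213, 211, 210, 210, 211, 213]
side -20 [316 195] [214, 215, 216, 217, 217, 216, 215, 213, 211, 208, 199, 186, 172, 165, 167, 176, 188, 194, 195, 195, 195, 194, 194, 194, 194]
LC [[-32.17236067   1.56823667]]
SC [[52.2, -31.9], [51.3, -31.9], [51.1, -32.6]]
```

```bash
python3 -m pendant '{"xyz":[[-0.5,0.15,2],[0,0,2],[0,0,1.2],[0,0,0],[0,0,0],[0,0,0],[0,0,0],[0,0,0]],"dr":[[0,0,-0.2],[0,0,0],[0,0,0],[0,0,0],[0,0,0],[0,0,0],[0,0,0],[0,0,0]],"fingers":[0,0,0,0,0,0,0,0]}'|head -4
python3 -m pendant '{"xyz":[[0,0,0.3],[0,0,0.3],[0,0,0.3],[0,0,0.3],[0,0,0],[0,0,0],[0,0,0],[0,0,0]],"dr":[[0,0,0],[0,0,0],[0,0,0],[0,0,0],[0,0,0],[0,0,0],[0,0,0],[0,0,0]],"fingers":[0,0,0,0,0,0,0,0]}'|head -4
python3 - <<'E'
from h import *
print(tr(tool()[0]),tool()[0])
E
```

```text
time: 49.6
tool_pos: [0.6569, 0.0183, 0.0493]
orientation: [1.237, 2.886, 0.001]
ft_force: [-0.7, -0.1, -1.3]
time: 50.4
tool_pos: [0.6565, 0.0183, 0.0365]
orientation: [1.238, 2.887, 0.0]
ft_force: [-0.0, -0.6, -0.9]
[-41.5663032  -41.85703488] [0.65647662 0.01826428 0.03654013]
```

```bash
python3 -m pendant '{"xyz":[[0,0,0.2],[0,0,0.2],[0,0,0.2],[0,0,0.2],[0,0,0.2],[0,0,0.2],[0,0,0.1],[0,0,0]],"dr":[[0,0,0],[0,0,0],[0,0,0],[0,0,0],[0,0,0],[0,0,0],[0,0,0],[0,0,0]],"fingers":[0,0,0,0,0,0,0,0]}'|head -4
```

```text
time: 51.2
tool_pos: [0.6563, 0.0183, 0.0241]
orientation: [-1.238, -2.887, 0.0]
ft_force: [-3.8, -0.3, 5.0]
```

```bash
python3 -m pendant '{"xyz":[[0,0,0],[0,0,0],[0,0,0],[0,0,-3],[0,0,-4],[0,0,-4],[0,0,-4],[0,0,0]],"dr":[[0,0,0],[0,0,0],[0,0,0],[0,0,0],[0,0,0],[0,0,0],[0,0,0],[0,0,0]],"fingers":[2,2,2,2,2,2,4,4]}'|head -3
python3 -m pendant '{"xyz":[[0,0,0],[0,0,0],[0,0,0],[0,0,0],[0,0,0],[0,0,0],[0,0,0],[0,0,0]],"dr":[[0,0,0],[0,0,0],[0,0,0],[0,0,0],[0,0,0],[0,0,0],[0,0,0],[0,0,0]],"fingers":[4,4,4,4,4,4,4,4]}'|head -2
python3 - <<'E'
from h import *
look('fin'); im,i=load('fin')
for n,o,L in (('LS',(21.5,42),[(47,0),(29.6,0),(-29.6,0),(-47,0)]),('LC',(-32.2,1.2),[(57.9,.7),(-29.9,47.3),(-37.6,-6.8)]),('SC',(51.4,-32),[(10,37),(21,-21),(-37,-10)]),('SS',(-42,-41.8),[(29.6,0),(-29.6,0)])):
    L=np.array(L); w,_=holes('fin',proj(i,[[*wt(h+o),.011] for h in L]),.011,6); print(n,(tr(w)-L).round(1).tolist(),'hole dist',np.linalg.norm(tr(w)[0]-tr(w)[-1]).round(1),'exp',np.linalg.norm(L[0]-L[-1]).round(1))
print(readout.read_state()['ft_force'])
E
```

```text
time: 52.0
tool_pos: [0.6605, 0.0181, 0.1819]
orientation: [1.233, 2.877, 0.007]
time: 52.8
tool_pos: [0.6563, 0.0183, 0.1733]
tcp [0.6563 0.0183 0.1733]
LS [[21.4, 41.9], [21.8, 41.9], [20.9, 41.9], [21.3, 42.0]] hole dist 94.1 exp 94.0
LC [[-32.0, 1.5], [-32.0, 1.3], [-32.6, 0.8]] hole dist 96.5 exp 95.8
SC [[52.3, -31.9], [51.2, -31.9], [51.1, -32.8]] hole dist 67.9 exp 66.5
SS [[-42.1, -41.1], [-41.3, -41.2]] hole dist 58.4 exp 59.2
[ 0.18523264 -0.0766582   0.44202056]
```

```bash
python3 -c "
from rig import sign_off; print(sign_off())"
```

```text
the job is handed in; nothing more can be done
None
```

I handed the job in at about 53 s: all four plates measured in their places on the tray floor with no overlaps, two of them under the flap. The verdict was not shown, and one early try with the small corner plate jammed at about 80 N wrist force (under the 120 N limit) before I re-gripped it.

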